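Weighting a mended sheet with a staggered course of steel bars

ROBOT

A 6-joint arm with a two-finger parallel gripper is mounted at the origin on the work surface. World frame = base frame: x ahead of the robot, y to its left, z up, the work surface at z = 0. Lengths are in m, angles in rad, forces in N, time in s.
With the tool pointing down it reaches from about 0.275 to 0.85 m from the base axis. Payload 5.2 kg.
Tool frame: the origin (TCP) lies on the centre line of the jaws, within the pads' length; the fingertips stand 22 mm ahead of it and the grasp point (between the pads) lies 3 mm ahead of it; z points along the fingers, x is the direction in which the jaws open and shut, and the axes are right-handed (so a half turn about z gives the same grasp; the last joint's range is limited). The gripper opens to 85 mm and grips with 20 to 120 N. Pads are 22 mm wide; open, the fingers measure 114 mm over their backs; the gripper's body (76 mm by 85 mm) begins 54 mm behind the grasp point. The pads swing forward as they close: fully open they stand 13 mm farther back than shut.
Start: joints at [0.986, 0.259, 1.535, -0, 1.348, -0.203], TCP at [0.205, 0.51, 0.253] pointing down, gripper open.
Joint ranges: [-3.14, 3.14], [-0.91, 2.08], [0.19, 2.58], [-1.22, 4.36], [0.22, 2.71], [-3.12, 3.12]. Speed limits (rad/s): [2.57, 2.57, 3.14, 3.14, 3.14, 3.14].

INTERFACE

Orientations are given as a unit quaternion [x, y, z, w].
In Python, from bench import readout, grab_frame, ctrl gives the robot as it stands.
- The arm moves only by the tool step_arm, never from a script. Its argument "motion" is one flat list of numbers, 6 for each row, row after row: the shift along the tool's x, y, z in units of 40 mm (1.0 is 40 mm), then the turn, a rotation vector about the tool's x, y, z in units of 8 degrees (1.0 is 8 degrees). A call has 1 to 20 rows; each row shifts and turns the pose as measured when the row begins, along the tool's axes as they then stand; what a row does not reach is not made up. A row lasts 1/10 s, in which the tool goes at most 50 mm and 8.59 degrees, less where a joint would pass 70% of its speed; a pose out of reach is approached as far as the arm can. A call is refused whole if a number of a shift passes 1 or a number of a turn 1, either way. A call with a gripper value outside its range is refused whole. "gripper" is the finger opening in mm, from 0 to 85.4, set as the call begins (left out, the last holds). The fingers move at their own pace and stop on an object; "squeeze" is the grip in N (left out, the last holds). Time passes only in rows, so rows that do not move let the fingers close. It gives the time, the measured TCP pose, the force and the opening at its end, in the units of the state.
- readout.read_state(): the state, without advancing time (a new reading comes with each control period).
- grab_frame(name): name is "scene" or "top"; returns a dict with "image" (384x512x3 uint8, red, green, blue), "camera_matrix" (3x3 intrinsics, pixels), "R" (3x3) and "t" (3): a world point X has camera coordinates R X + t. Camera axes: x right, y down, z forward; pixel columns grow to the right and rows downward; lengths in m; the calibration is good to about 2 mm. A picture is of the moment at which its call begins. There is no depth.
- ctrl.finish_job(): hands the job in, once; it reports no verdict.
The state is a dict: "clock": time; "joints": joint angles; "joint_velocities": joint speeds; "tau": joint torques, N m; "tcp_pos": TCP position; "eef_rot": TCP orientation; "contact_force": force on the tool from outside, world axes, zero at the start; "wrist_torque": the same for the moment, N m; "width": finger opening in m.
Only numpy, scipy, OpenCV 4.12 (cv2) and the standard library are available. Lean on these libraries where they do the work, as an engineer would, in place of code of your own. Each camera call takes 0.05 s, during which the arm holds its last target.

TASK

The mended sheet is drying under its pressing board, which needs weight all along it. Lay two long steel bars end to end along the middle of the board, only a few millimetres apart, with their joint at the board's centre; only when that course is complete, lay the third long bar on top, centred across their joint, and a half bar close to each end of it, all in one line like staggered bricks. Leave the round weight, the spray bottle and the brush dish where they are.

Things in the scene. Friction and masses are not known exactly. Their poses are not given: they have to be found in the camera images.
- long_1: steel bar weight, rectangular, 90 mm long (its x axis), 36 mm wide (y), 26 mm high (z), about 0.66 kg; bare steel. Starts flat on the dark pad in any of six spots. Origin: centre of its underside. One of three identical long bars.
- long_2: steel bar weight, rectangular, 90 mm long (its x axis), 36 mm wide (y), 26 mm high (z), about 0.66 kg; bare steel. Starts flat on the dark pad in any of six spots. Origin: centre of its underside. One of three identical long bars.
- long_3: steel bar weight, rectangular, 90 mm long (its x axis), 36 mm wide (y), 26 mm high (z), about 0.66 kg; bare steel. Starts flat on the dark pad in any of six spots. Origin: centre of its underside. One of three identical long bars.
- half_1: steel bar weight, rectangular, 45 mm long (its x axis), 36 mm wide (y), 26 mm high (z), about 0.33 kg; bare steel. Starts flat on the dark pad in any of six spots. Origin: centre of its underside. One of two identical half-length bars.
- half_2: steel bar weight, rectangular, 45 mm long (its x axis), 36 mm wide (y), 26 mm high (z), about 0.33 kg; bare steel. Starts flat on the dark pad in any of six spots. Origin: centre of its underside. One of two identical half-length bars.
- board: pale wooden pressing board, fixed, 196 mm long (its x axis), 56 mm wide (y), 12 mm thick, lying on a brown sheet of old paper (270 x 170 mm) on the green cutting mat. Origin: centre of its underside, 3 mm above the table, z up; its top, where the lower course goes, is 12 mm above the origin. It lies to the left or the right, turned differently each time.
- pad: dark rubber pad, fixed, 265 x 285 mm (x, y), 3 mm thick, on which all steel weights start, on the other side from the board. Origin: centre of its underside, 3 mm above the table; it lies on the 3 mm thick green cutting mat.
- round_weight: round steel weight, 50 mm in diameter, 30 mm high, about 0.46 kg, on the dark pad among the bars; not to be used. Origin: centre of its underside.
- spray: brown spray bottle with a white head, 48 mm in diameter, 150 mm high, standing beyond the middle of the work; leave alone. Origin: centre of its underside.
- dish: white two-part ceramic dish, fixed, 90 x 170 mm, 50 mm high, with a bamboo brush across it up to 60 mm high and sticking out 50 mm at its -y end, beyond the work, right of the spray bottle; keep clear. Origin: centre of its underside.
Mind the look-alikes: they are no part of the job. Leave any brown or orange look-alike of the half_2 alone.

How it is judged:
On the way:
1. two long bars lie end to end on the board, with none of the other bars on top yet ((((horizontal distance between long_1 and board between 0.039 and 0.058 m and y of long_1 in the frame of board between -0.01 and 0.01 m and z of long_1 in the frame of board between 0.009 and 0.016 m and angle between the x axis of long_1 and the x axis of board, either way round below 0.15 rad) and (horizontal distance between long_2 and board between 0.039 and 0.058 m and y of long_2 in the frame of board between -0.01 and 0.01 m and z of long_2 in the frame of board between 0.009 and 0.016 m and angle between the x axis of long_2 and the x axis of board, either way round below 0.15 rad)) or ((horizontal distance between long_1 and board between 0.039 and 0.058 m and y of long_1 in the frame of board between -0.01 and 0.01 m and z of long_1 in the frame of board between 0.009 and 0.016 m and angle between the x axis of long_1 and the x axis of board, either way round below 0.15 rad) and (horizontal distance between long_3 and board between 0.039 and 0.058 m and y of long_3 in the frame of board between -0.01 and 0.01 m and z of long_3 in the frame of board between 0.009 and 0.016 m and angle between the x axis of long_3 and the x axis of board, either way round below 0.15 rad)) or ((horizontal distance between long_2 and board between 0.039 and 0.058 m and y of long_2 in the frame of board between -0.01 and 0.01 m and z of long_2 in the frame of board between 0.009 and 0.016 m and angle between the x axis of long_2 and the x axis of board, either way round below 0.15 rad) and (horizontal distance between long_3 and board between 0.039 and 0.058 m and y of long_3 in the frame of board between -0.01 and 0.01 m and z of long_3 in the frame of board between 0.009 and 0.016 m and angle between the x axis of long_3 and the x axis of board, either way round below 0.15 rad))) and z of each of long_1, long_2, long_3, half_1, half_2 in the frame of board below 0.02 m and linear speed of each of long_1, long_2, long_3, half_1, half_2 below 0.02 m/s), for 0.2 s.
At the end, for the whole second after the job is handed in: All at rest. On the board, along its centre line (within 10 mm) and direction (0.15 rad): two long bars flat, centres 39 to 58 mm either side of its centre; on them the third long bar, centred within 10 mm, and a half bar at each end, centres 60 to 84 mm from the board's centre (((horizontal distance between long_1 and board between 0.039 and 0.058 m and y of long_1 in the frame of board between -0.01 and 0.01 m and z of long_1 in the frame of board between 0.009 and 0.016 m and angle between the x axis of long_1 and the x axis of board, either way round below 0.15 rad) or (x of long_1 in the frame of board between -0.01 and 0.01 m and y of long_1 in the frame of board between -0.01 and 0.01 m and z of long_1 in the frame of board between 0.035 and 0.042 m and angle between the x axis of long_1 and the x axis of board, either way round below 0.15 rad)) and ((horizontal distance between long_2 and board between 0.039 and 0.058 m and y of long_2 in the frame of board between -0.01 and 0.01 m and z of long_2 in the frame of board between 0.009 and 0.016 m and angle between the x axis of long_2 and the x axis of board, either way round below 0.15 rad) or (x of long_2 in the frame of board between -0.01 and 0.01 m and y of long_2 in the frame of board between -0.01 and 0.01 m and z of long_2 in the frame of board between 0.035 and 0.042 m and angle between the x axis of long_2 and the x axis of board, either way round below 0.15 rad)) and ((horizontal distance between long_3 and board between 0.039 and 0.058 m and y of long_3 in the frame of board between -0.01 and 0.01 m and z of long_3 in the frame of board between 0.009 and 0.016 m and angle between the x axis of long_3 and the x axis of board, either way round below 0.15 rad) or (x of long_3 in the frame of board between -0.01 and 0.01 m and y of long_3 in the frame of board between -0.01 and 0.01 m and z of long_3 in the frame of board between 0.035 and 0.042 m and angle between the x axis of long_3 and the x axis of board, either way round below 0.15 rad)) and horizontal distance between half_1 and board between 0.06 and 0.084 m and y of half_1 in the frame of board between -0.01 and 0.01 m and z of half_1 in the frame of board between 0.035 and 0.042 m and angle between the x axis of each of half_1, half_2 and the x axis of board, either way round below 0.15 rad and horizontal distance between half_2 and board between 0.06 and 0.084 m and y of half_2 in the frame of board between -0.01 and 0.01 m and z of half_2 in the frame of board between 0.035 and 0.042 m and linear speed of each of long_1, long_2, long_3, half_1, half_2 below 0.02 m/s); the robot touches nothing.
It fails at once if the round weight is moved more than 20 mm (distance of round_weight from where it was at the start of the episode above 0.02 m).
It fails at once if the spray bottle is moved more than 20 mm or tipped (distance of spray from where it was at the start of the episode above 0.02 m or angle between spray's own z axis and vertical above 0.3 rad).
It fails at once if the brush dish is knocked (more than 15 N) (contact force between anything else and dish above 15 N).
It also fails if it takes over 134 s, if anything falls off the work surface, if the arm or the gripper's body presses on something with over 40 N, if the wrist force passes 120 N, or if a joint passes its speed limit or range.

## Working session

There is one attempt and no reset: what is moved stays moved. The work goes in short steps, Python scripts to look and compute and a tool call to move; the robot and the scene stay as the last step left them, time stands still between calls to the robot, and variables do not carry over. Pictures are saved under pics/ and viewed, and the job is handed in when it is done.

Besides the shell and the picture viewer there is one more tool, called after "Request:" as name(argument=value, ...) on one line, values as JSON. step_arm: Moves the arm, as the interface text tells. Its arguments: {"type":"object","properties":{"motion":{"type":"array"},"gripper":{"type":"number"},"squeeze":{"type":"number"}},"required":["motion"]}

```bash
ls; mkdir -p pics; python3 - <<'E'
from bench import readout, grab_frame, ctrl
import cv2,numpy as np
print(readout.read_state())
for n in("scene","top"):
    f=grab_frame(n); cv2.imwrite(f"pics/{n}0.png",cv2.resize(f["image"][:,:,::-1],(800,600),interpolation=cv2.INTER_CUBIC))
    print(n,f["camera_matrix"],f["R"],f["t"])
E
```

```text
pics
{'clock': 0.0, 'joints': array([ 9.86176843e-01,  2.59364033e-01,  1.53610056e+00,  4.78212451e-05,
        1.34797051e+00, -2.02795830e-01]), 'joint_velocities': array([-0.00281393, -0.0003233 , -0.00229352, -0.00073592, -0.00028308,
        0.00038212]), 'tau': array([ 8.74364559e-04, -4.46019638e+01, -2.90584767e+01, -3.77055412e-04,
        1.11472729e-02, -5.18569345e-05]), 'tcp_pos': array([0.20462696, 0.50999742, 0.25245631]), 'eef_rot': array([ 8.28438922e-01,  5.60078658e-01, -8.60355295e-04,  3.30129628e-04]), 'contact_force': array([-0.26929107,  0.92716492,  0.0153094 ]), 'wrist_torque': array([-0.00697101,  0.02889044, -0.01175801]), 'width': 0.08530320197520037}
scene [[368.22028927   0.         256.93099825]
 [  0.         368.22028927 190.99378786]
 [  0.           0.           1.        ]] [[-0.72279084  0.69106538  0.00143176]
 [ 0.36132853  0.37968085 -0.85163616]
 [-0.58907988 -0.61503747 -0.52413148]] [ 0.39153828 -0.12150825  1.26846129]
top [[486.19932038   0.         254.64328515]
 [  0.         486.19932038 195.81483235]
 [  0.           0.           1.        ]] [[-0.0246988  -0.99958172 -0.01504488]
 [-0.99713635  0.02570883 -0.07112074]
 [ 0.07147777  0.0132452  -0.99735425]] [-0.01001721  0.5170167   1.36498036]
```

View pics/scene0.png

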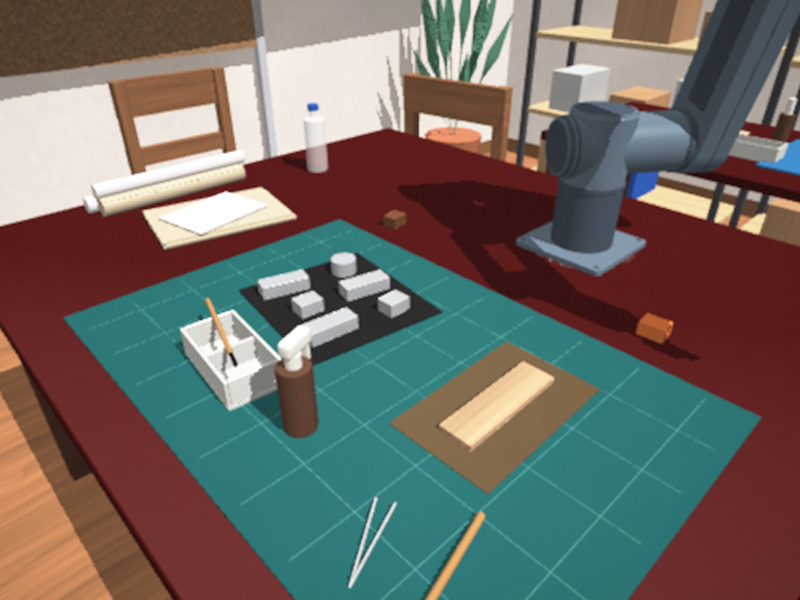

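View pics/top0.png

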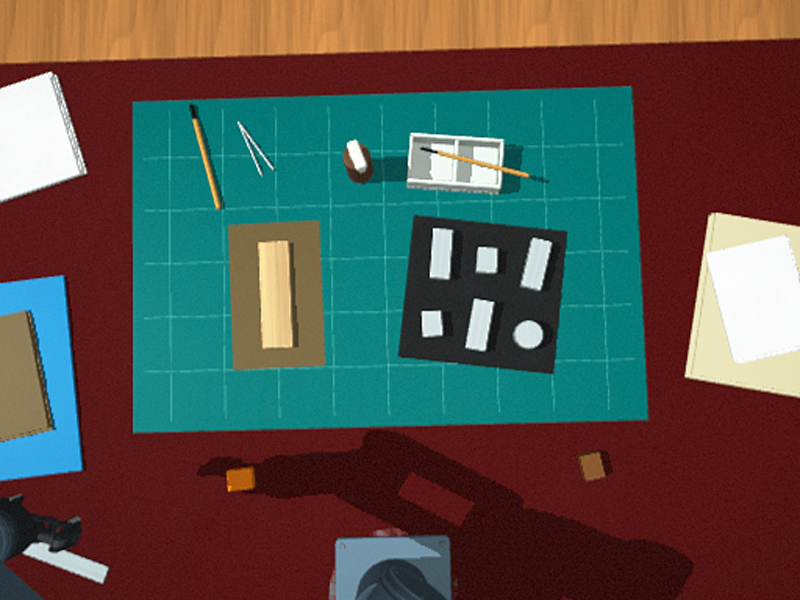

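The top view shows three long bars (441,253), (537,264) and (481,324), two half bars (487,260) and (432,323), and the round weight at (529,334). The board is at (276,294). The orange (240,479) and brown (594,465) blocks are look-alikes and stay put. Next I'll measure.

```bash
cat > h.py <<'E'
from bench import readout, grab_frame, ctrl
import cv2,numpy as np
def ray(f,uv,z):
    K,R,t=np.array(f["camera_matrix"]),np.array(f["R"]),np.array(f["t"])
    uv=np.atleast_2d(np.asarray(uv,float)); C=-R.T@t
    d=(R.T@np.linalg.inv(K)@np.c_[uv,np.ones(len(uv))].T).T
    s=(z-C[2])/d[:,2]; return C+d*s[:,None]
def proj(f,X):
    K,R,t=np.array(f["camera_matrix"]),np.array(f["R"]),np.array(f["t"])
    p=(K@(R@np.atleast_2d(X).T+t[:,None])).T; return p[:,:2]/p[:,2:]
def rects(f,mask,z,amin=60):
    cs,_=cv2.findContours(mask.astype(np.uint8),cv2.RETR_EXTERNAL,cv2.CHAIN_APPROX_NONE)
    out=[]
    for c in cs:
        if cv2.contourArea(c)<amin: continue
        w=ray(f,c[:,0,:],z)[:,:2]
        (cx,cy),(a,b),th=cv2.minAreaRect((w*1000).astype(np.float32))
        if a<b: a,b,th=b,a,th+90
        out.append((c[:,0,:].mean(0),cx,cy,a,b,(th+90)%180-90))
    return out
E
python3 - <<'E'
from h import *
for n in("top","scene"):
    f=grab_frame(n); im=f["image"]; print(n,"C",-f["R"].T@f["t"])
    hsv=cv2.cvtColor(im,cv2.COLOR_RGB2HSV); S,V=hsv[...,1],hsv[...,2]
    # bars: print V hist inside
    m=(S<60)&(V>(195 if n=="top" else 195))
    if n=="top":
        print("V rows bar", V[140:185,282].tolist()); print(V[162,270:300].tolist())
    vis=im.copy(); vis[m]=(255,0,0)
    for r in rects(f,m,.032): print("bar",np.round(r[0]),np.round(r[1:],1))
    mb=(hsv[...,0]>10)&(hsv[...,0]<25)&(V>165)&(S>50)&(S<150)
    vis[mb]=(0,0,255)
    for r in rects(f,mb,.015,300): print("board",np.round(r[0]),np.round(r[1:],1))
    cv2.imwrite(f"pics/m_{n}.png",cv2.resize(vis[80:300,100:420] [:,:,::-1],(800,550),interpolation=cv2.INTER_NEAREST))
E
```

```text
top C [ 0.41772297 -0.04138435  1.39798886]
V rows bar [38, 41, 41, 41, 40, 32, 151, 225, 230, 226, 227, 226, 228, 227, 228, 228, 226, 226, 228, 228, 227, 230, 229, 229, 229, 228, 228, 228, 228, 227, 228, 227, 226, 226, 226, 225, 228, 206, 130, 56, 40, 42, 42, 46, 38]
[49, 41, 46, 42, 38, 36, 238, 233, 223, 223, 222, 225, 229, 225, 224, 225, 228, 231, 168, 59, 30, 27, 31, 26, 29, 26, 41, 44, 46, 40]
bar [ 42. 359.] [ 80.7 577.4 150.2  27.1  68.8]
bar [338. 213.] [ 460.  -255.6   45.8   45.3  -46.7]
bar [276. 206.] [484.  -82.5  42.2  33.7  -1.5]
bar [307. 207.] [ 479.7 -168.1   88.1   34.5  -11.9]
bar [311. 166.] [ 597.3 -184.5   42.7   33.8   -1.9]
bar [343. 168.] [ 587.2 -274.4   88.2   34.3  -15.3]
bar [282. 162.] [ 610.8 -102.5   87.9   34.2   -5.6]
bar [478. 193.] [ 505.8 -659.4  300.5  202.8  -11.3]
bar [293. 112.] [ 762.3 -132.9  168.    55.5   84.2]
bar [228.  98.] [796.8  47.9  52.8  21.1  19. ]
bar [293.  93.] [ 798.6 -134.1  171.2   64.    88.3]
bar [28. 84.] [850.9 652.6 201.2 164.8  17.2]
board [176. 188.] [545.  202.7 197.   55.4   1.4]
scene C [1.07412969 0.55570703 0.
[... 508 characters left out ...]
8  255.1   38.8]
bar [113.  79.] [  233.3 -1449.1   497.9   283.6    67.8]
bar [ 91. 100.] [  345.  -1695.3  1928.4   990.4    60. ]
bar [375.  50.] [-1459.7  -906.9   891.5   258.9    27.5]
bar [221.  58.] [ -748.9 -2024.6  2917.7   922.5    47. ]
bar [321.  37.] [-2060.3 -1825.7  2471.9   113.1    36.4]
bar [266.  30.] [-1902.8 -2442.3  2675.4   161.9    45.9]
bar [314.  25.] [-2935.8 -2511.   4586.1   181.9    36.8]
bar [295.  23.] [-2710.2 -2765.9  4492.5   277.1    39.1]
board [ 22. 332.] [1092.7  -81.9  412.1   79.4   90. ]
board [318. 258.] [550.6 208.4 202.   62.7   1.6]
board [433. 129.] [-367.2   54.   178.9  139.5  -89.9]
board [404.  20.] [-4556.4 -2207.1  4072.   1094.1    21.7]
```

View pics/m_top.png

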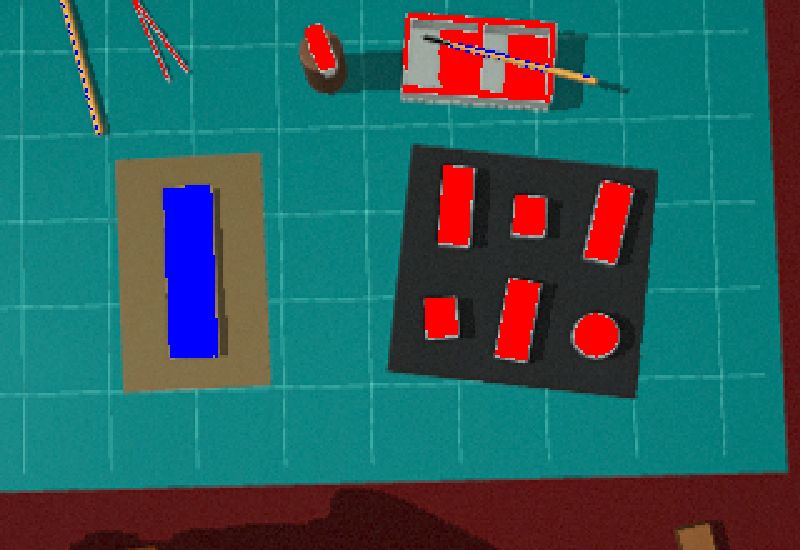

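View pics/m_scene.png

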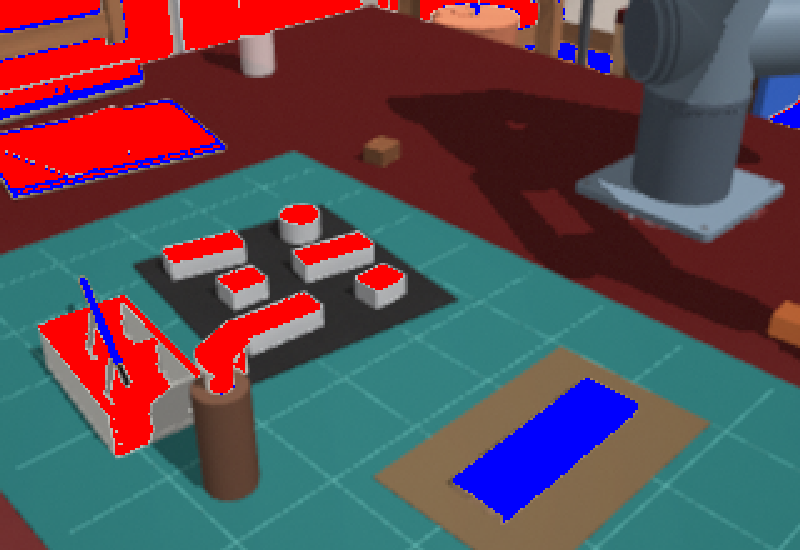

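```bash
cat >> h.py <<'E'
from scipy.spatial.transform import Rotation as Ro
def plan(x,y,z,barang,show=True):
    """mm, deg: jaws across a bar lying at barang. Turn first, then shift in turned axes"""
    s=readout.read_state(); R=Ro.from_quat(s["eef_rot"]); p=np.array(s["tcp_pos"])*1000
    a=np.radians(barang+90); tx=np.array([np.cos(a),np.sin(a),0]); tz=np.array([0,0,-1.])
    T=np.c_[tx,np.cross(tz,tx),tz]
    rv=(R.inv()*Ro.from_matrix(T)).as_rotvec(degrees=True)
    d=np.array([x,y,z])-p
    print("t",round(s["clock"],2),"p",p.round(1),"w",round(s["width"]*1000,1),"F",np.round(s["contact_force"],1))
    print(" turn units",(rv/8).round(2)," shift units after turn",(T.T@d/40).round(2), "world d",d.round(1))
E
python3 -c "
from h import *
plan(611,-102.5,120,-5.6)"
```

```text
t 0.2 p [204.7 510.2 252.8] w 85.5 F [-0.2 -0.9  0.6]
 turn units [-0.    0.01 -2.03]  shift units after turn [-14.25  11.6    3.32] world d [ 406.3 -612.7 -132.8]
```

Request:
step_arm(motion=[0, 0, 0, 0, 0, -1, 0, 0, 0, 0, 0, -1, -0.4, 0.3, 0.1, 0, 0, 0, -0.8, 0.65, 0.18, 0, 0, 0, -0.8, 0.65, 0.18, 0, 0, 0, -0.8, 0.65, 0.18, 0, 0, 0, -0.8, 0.65, 0.18, 0, 0, 0, -0.8, 0.65, 0.18, 0, 0, 0, -0.8, 0.65, 0.18, 0, 0, 0, -0.8, 0.65, 0.18, 0, 0, 0, -0.8, 0.65, 0.18, 0, 0, 0, -0.8, 0.65, 0.18, 0, 0, 0, -0.8, 0.65, 0.18, 0, 0, 0, -0.8, 0.65, 0.18, 0, 0, 0, -0.8, 0.65, 0.18, 0, 0, 0, -0.8, 0.65, 0.18, 0, 0, 0, -0.8, 0.65, 0.18, 0, 0, 0, -0.4, 0.3, 0.1, 0, 0, 0, 0, 0, 0, 0, 0, 0], gripper=60, squeeze=80)

```text
clock: 2.1
tcp_pos: [0.5604, -0.0221, 0.1372]
eef_rot: [0.737, 0.676, 0.001, -0.0]
contact_force: [-0.2, -0.0, 0.9]
width: 0.0599
```

```bash
python3 -c "
from h import *
plan(611,-102.5,80,-5.6)"
```

```text
t 2.1 p [560.4 -22.1 137.2] w 59.9 F [-0.2 -0.   0.9]
 turn units [ 0.   -0.01  0.08]  shift units after turn [-1.88  1.46  1.43] world d [ 50.6 -80.4 -57.2]
```

Request:
step_arm(motion=[-0.7, 0.5, 0.4, 0, 0, 0.08, -0.7, 0.5, 0.4, 0, 0, 0, -0.48, 0.46, 0.4, 0, 0, 0, 0, 0, 0.2, 0, 0, 0, 0, 0, 0, 0, 0, 0])

```text
clock: 2.6
tcp_pos: [0.6102, -0.0979, 0.08]
eef_rot: [0.74, 0.673, 0.001, -0.003]
contact_force: [-0.9, 0.9, -0.4]
width: 0.0598
```

```bash
python3 - <<'E'
from h import *
plan(611,-102.5,38,-5.6)
f=grab_frame("scene"); print(f["image"].shape)
cv2.imwrite("pics/s1.png",cv2.resize(f["image"][110:300,100:360][:,:,::-1],(780,570),interpolation=cv2.INTER_CUBIC))
f=grab_frame("top")
cv2.imwrite("pics/t1.png",cv2.resize(f["image"][110:260,230:430][:,:,::-1],(800,600),interpolation=cv2.INTER_CUBIC))
E
```

```text
t 2.6 p [610.2 -97.9  80. ] w 59.8 F [-0.9  0.9 -0.4]
 turn units [-0.02 -0.04  0.02]  shift units after turn [-0.11  0.03  1.05] world d [  0.8  -4.6 -42. ]
(384, 512, 3)
```

View pics/s1.png

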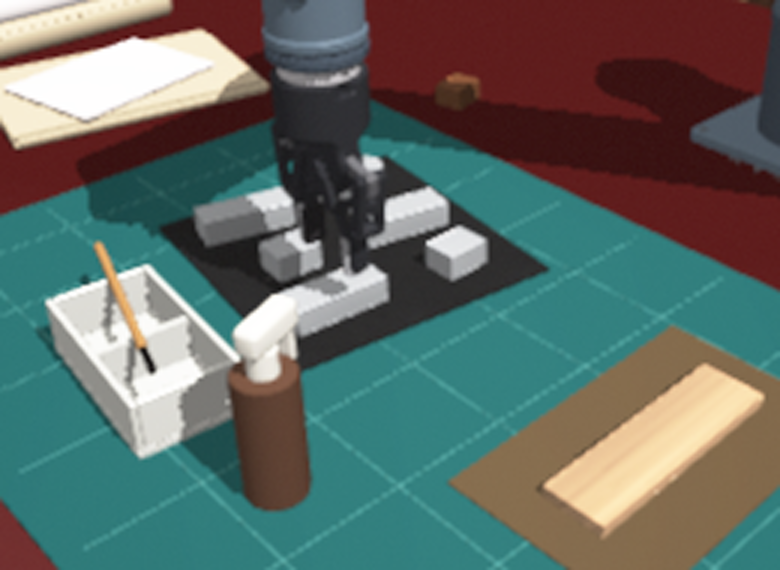

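View pics/t1.png

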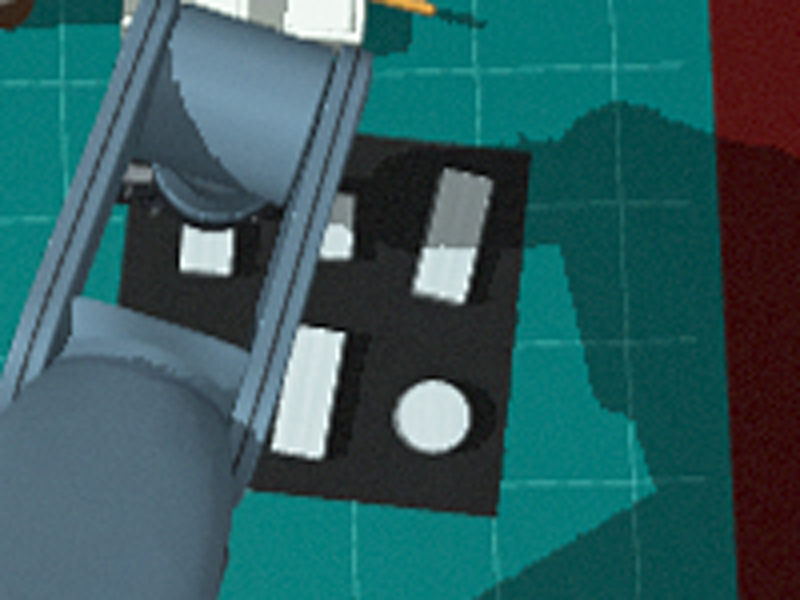

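The gripper hangs over the far-left long bar at about (340,290) in the crop, with its jaws astride the bar. Descending.

Request:
step_arm(motion=[-0.05, 0.02, 0.4, -0.02, -0.04, 0.02, -0.02, 0, 0.4, 0, 0, 0, 0, 0, 0.2, 0, 0, 0, 0, 0, 0.1, 0, 0, 0, 0, 0, 0, 0, 0, 0])

```text
clock: 3.2
tcp_pos: [0.6119, -0.0951, 0.0421]
eef_rot: [0.739, 0.674, 0.002, 0.004]
contact_force: [-0.3, 0.1, -0.8]
width: 0.0601
```

Request:
step_arm(motion=[0, 0, 0, 0, 0, 0, 0, 0, 0, 0, 0, 0, 0, 0, 0, 0, 0, 0, 0, 0, 0, 0, 0, 0], gripper=25)

```text
clock: 3.6
tcp_pos: [0.6126, -0.0969, 0.045]
eef_rot: [0.738, 0.675, 0.002, 0.006]
contact_force: [1.1, -1.2, -4.9]
width: 0.0331
```

```bash
python3 - <<'E'
from h import *
plan(611,-102.5,36,-5.6)
f=grab_frame("scene")
cv2.imwrite("pics/s2.png",cv2.resize(f["image"][150:250,160:290][:,:,::-1],(780,600),interpolation=cv2.INTER_CUBIC))
E
```

```text
t 3.6 p [612.6 -96.9  45. ] w 33.1 F [ 1.1 -1.2 -4.9]
 turn units [0.08 0.04 0.06]  shift units after turn [-0.14 -0.03  0.23] world d [-1.6 -5.6 -9. ]
```

View pics/s2.png

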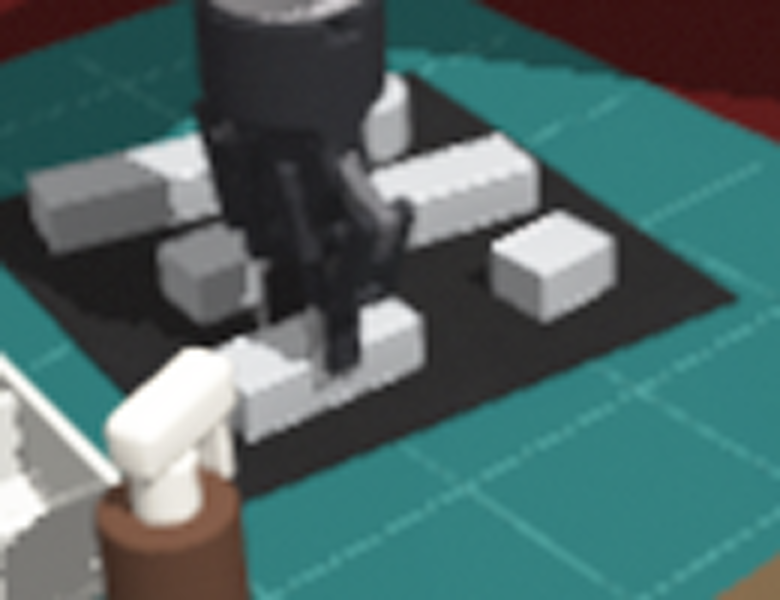

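Request:
step_arm(motion=[0, 0, 0, 0, 0, 0])

```text
clock: 3.75
tcp_pos: [0.6126, -0.0969, 0.045]
eef_rot: [0.738, 0.675, 0.002, 0.006]
contact_force: [-0.2, -0.7, -0.8]
width: 0.0333
```

Request:
step_arm(motion=[0, 0, 0, 0, 0, 0])

```text
clock: 3.85
tcp_pos: [0.6126, -0.0969, 0.045]
eef_rot: [0.738, 0.675, 0.002, 0.006]
contact_force: [-1.1, -0.8, -3.6]
width: 0.0333
```

Request:
step_arm(motion=[0, 0, 0, 0, 0, 0, 0, 0, 0, 0.08, 0.04, 0.06, 0, 0, 0.1, 0, 0, 0, 0, 0, 0.1, 0, 0, 0], gripper=60)

```text
clock: 4.25
tcp_pos: [0.6144, -0.097, 0.0384]
eef_rot: [0.741, 0.671, 0.001, 0.001]
contact_force: [0.5, 0.3, 0.1]
width: 0.0596
```

```bash
python3 - <<'E'
from h import *
plan(611,-102.5,34,-5.6)
E
```

```text
t 4.25 p [614.4 -97.   38.4] w 59.6 F [0.5 0.3 0.1]
 turn units [ 0.02  0.   -0.01]  shift units after turn [-0.15 -0.07  0.11] world d [-3.4 -5.5 -4.4]
```

Request:
step_arm(motion=[-0.06, -0.07, 0.06, 0, 0, 0, 0, 0, 0.05, 0, 0, 0, 0, 0, 0, 0, 0, 0])

```text
clock: 4.55
tcp_pos: [0.6107, -0.0991, 0.0327]
eef_rot: [0.741, 0.671, 0.001, 0.001]
contact_force: [0.3, -0.1, -0.3]
width: 0.0599
```

Request:
step_arm(motion=[0, 0, 0, 0, 0, 0, 0, 0, 0, 0, 0, 0, 0, 0, 0, 0, 0, 0, 0, 0, 0, 0, 0, 0, 0, 0, 0, 0, 0, 0], gripper=25)

```text
clock: 5.05
tcp_pos: [0.6107, -0.0986, 0.0332]
eef_rot: [0.741, 0.671, 0.001, 0.0]
contact_force: [-0.7, -0.1, -1.1]
width: 0.0343
```

```bash
python3 - <<'E'
from h import *
plan(611,-102.5,80,-5.6)
f=grab_frame("scene")
cv2.imwrite("pics/s3.png",cv2.resize(f["image"][150:250,160:290][:,:,::-1],(780,600),interpolation=cv2.INTER_CUBIC))
E
```

```text
t 5.05 p [610.7 -98.6  33.2] w 34.3 F [-0.7 -0.1 -1.1]
 turn units [ 0.02 -0.01 -0.01]  shift units after turn [-0.1   0.02 -1.17] world d [ 0.3 -3.9 46.8]
```

View pics/s3.png

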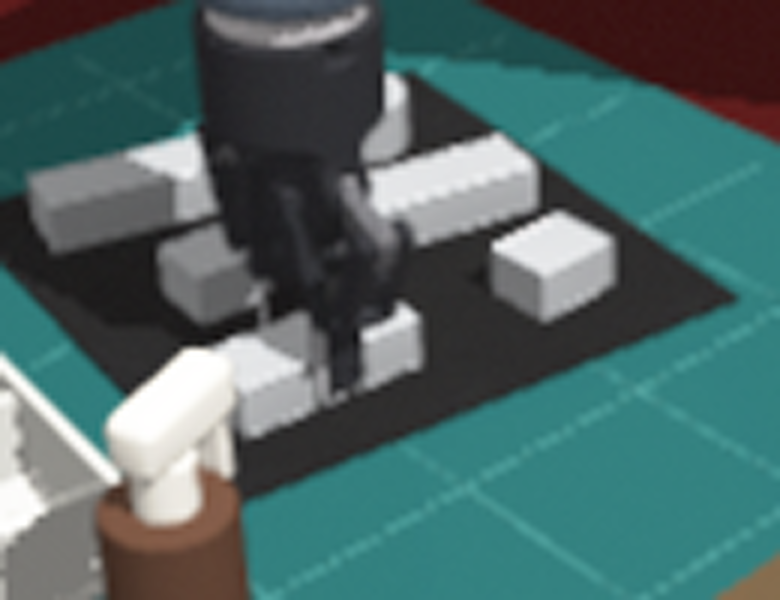

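The pads sit deep on the bar at (345,360), and closing put the jaw centre at y=-98.6. So the top camera reads y about 4 mm low compared with the robot. I'll lift and carry the bar to the far end of the board.

Request:
step_arm(motion=[0, 0, -0.2, 0, 0, 0, 0, 0, -0.5, 0, 0, 0, 0, 0, -0.7, 0, 0, 0, 0, 0, -0.6, 0, 0, 0, 0, 0, 0, 0, 0, 0])

```text
clock: 5.6
tcp_pos: [0.6059, -0.0972, 0.1107]
eef_rot: [0.741, 0.671, -0.002, -0.006]
contact_force: [1.3, 0.7, -7.6]
width: 0.0344
```

```bash
python3 - <<'E'
from h import *
plan(592,207.7,100,1.4)
E
```

```text
t 5.6 p [605.9 -97.2 110.7] w 34.4 F [ 1.3  0.7 -7.6]
 turn units [-0.08 -0.04 -0.88]  shift units after turn [ 7.63 -0.16  0.27] world d [-13.9 304.9 -10.7]
```

Request:
step_arm(motion=[0, 0, 0, -0.08, -0.04, -0.45, 0.2, 0, 0, 0, 0, -0.43, 0.5, 0, 0, 0, 0, 0, 0.8, 0, 0, 0, 0, 0, 0.8, 0, 0, 0, 0, 0, 0.8, 0, 0, 0, 0, 0, 0.8, 0, 0, 0, 0, 0, 0.8, 0, 0, 0, 0, 0, 0.8, 0, 0, 0, 0, 0, 0.8, 0, 0, 0, 0, 0, 0.6, 0, 0, 0, 0, 0, 0.4, 0, 0, 0, 0, 0, 0.15, 0, 0, 0, 0, 0, 0, 0, 0, 0, 0, 0, 0, 0, 0, 0])

```text
invalid input
```

```bash
python3 - <<'E'
from h import *
plan(592,207.7,60,1.4)
E
```

```text
t 5.6 p [605.9 -97.2 110.7] w 34.4 F [ 1.3  0.7 -7.6]
 turn units [-0.08 -0.04 -0.88]  shift units after turn [ 7.63 -0.16  1.27] world d [-13.9 304.9 -50.7]
```

Request:
step_arm(motion=[0, 0, 0, -0.08, -0.04, -0.45, 0.2, 0, 0, 0, 0, -0.43, 0.5, 0, 0, 0, 0, 0, 0.8, 0, 0, 0, 0, 0, 0.8, 0, 0, 0, 0, 0, 0.8, 0, 0, 0, 0, 0, 0.8, 0, 0, 0, 0, 0, 0.8, 0, 0, 0, 0, 0, 0.8, 0, 0, 0, 0, 0, 0.8, 0, 0, 0, 0, 0, 0.6, 0, 0, 0, 0, 0, 0.4, 0, 0, 0, 0, 0, 0.15, 0, 0, 0, 0, 0, 0, 0, 0, 0, 0, 0])

```text
clock: 7.0
tcp_pos: [0.5832, 0.2101, 0.0863]
eef_rot: [0.698, 0.716, -0.013, -0.013]
contact_force: [0.1, -0.7, -6.6]
width: 0.0343
```

```bash
python3 - <<'E'
from h import *
plan(592,207.7,60,1.4)
E
```

```text
t 7.0 p [583.2 210.1  86.3] w 34.3 F [ 0.1 -0.7 -6.6]
 turn units [-0.26  0.    0.01]  shift units after turn [-0.06  0.22  0.66] world d [  8.8  -2.4 -26.3]
```

Request:
step_arm(motion=[-0.06, 0.22, 0.1, -0.26, 0, 0.01, 0, 0, 0.2, 0, 0, 0, 0, 0, 0, 0, 0, 0])

```text
clock: 7.3
tcp_pos: [0.5915, 0.2045, 0.0721]
eef_rot: [0.699, 0.715, -0.002, -0.0]
contact_force: [-0.8, 0.4, -8.4]
width: 0.0346
```

```bash
python3 - <<'E'
from h import *
plan(592,207.7,45,1.4)
E
```

```text
t 7.3 p [591.5 204.5  72.1] w 34.6 F [-0.8  0.4 -8.4]
 turn units [-0.02  0.02 -0.02]  shift units after turn [0.08 0.01 0.68] world d [  0.5   3.2 -27.1]
```

Request:
step_arm(motion=[0.08, 0.01, 0.2, -0.02, 0.02, -0.02, 0, 0, 0.3, 0, 0, 0, 0, 0, 0.1, 0, 0, 0, 0, 0, 0, 0, 0, 0])

```text
clock: 7.7
tcp_pos: [0.5916, 0.2059, 0.0455]
eef_rot: [0.699, 0.715, -0.001, -0.001]
contact_force: [-0.4, -0.2, -6.5]
width: 0.0346
```

```bash
python3 - <<'E'
from h import *
plan(592,207.7,42.2,1.4)
f=grab_frame("scene")
cv2.imwrite("pics/s4.png",cv2.resize(f["image"][190:320,240:410][:,:,::-1],(784,600),interpolation=cv2.INTER_CUBIC))
E
```

```text
t 7.7 p [591.6 205.9  45.5] w 34.6 F [-0.4 -0.2 -6.5]
 turn units [-0.02 -0.   -0.01]  shift units after turn [0.05 0.01 0.08] world d [ 0.4  1.8 -3.3]
```

View pics/s4.png

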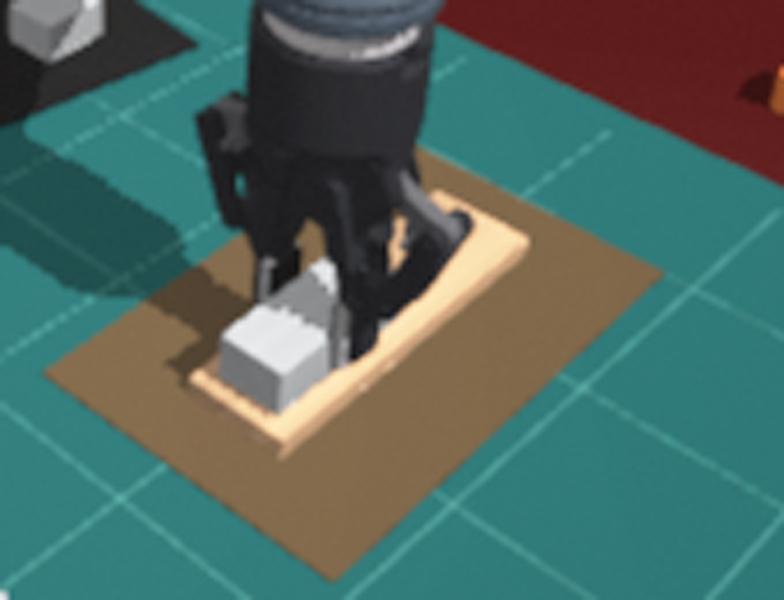

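The bar is over the far half of the board at about (290,350), in line with it. Lowering and releasing.

Request:
step_arm(motion=[0.03, 0.01, 0.06, -0.02, 0, 0, 0, 0, 0.04, 0, 0, 0, 0, 0, 0, 0, 0, 0])

```text
clock: 8.05
tcp_pos: [0.5925, 0.2075, 0.0425]
eef_rot: [0.699, 0.715, 0.001, 0.0]
contact_force: [0.1, 0.4, -6.2]
width: 0.0342
```

Request:
step_arm(motion=[0, 0, 0.03, 0, 0, 0, 0, 0, 0.02, 0, 0, 0, 0, 0, 0, 0, 0, 0])

```text
clock: 8.35
tcp_pos: [0.5928, 0.2076, 0.0423]
eef_rot: [0.699, 0.715, 0.001, 0.001]
contact_force: [-0.2, 0.4, -7.8]
width: 0.0342
```

Request:
step_arm(motion=[0, 0, 0.08, 0, 0, 0, 0, 0, 0.05, 0, 0, 0, 0, 0, 0, 0, 0, 0])

```text
clock: 8.65
tcp_pos: [0.5931, 0.2078, 0.0427]
eef_rot: [0.699, 0.715, 0.002, 0.002]
contact_force: [0.3, -0.4, -8.1]
width: 0.0344
```

Request:
step_arm(motion=[0, 0, 0, 0, 0, 0, 0, 0, 0, 0, 0, 0, 0, 0, 0, 0, 0, 0], gripper=60)

```text
clock: 8.95
tcp_pos: [0.596, 0.2082, 0.0442]
eef_rot: [0.699, 0.715, 0.005, 0.004]
contact_force: [-0.5, -0.7, -0.1]
width: 0.0599
```

Request:
step_arm(motion=[0, 0, -0.4, 0, 0, 0, 0, 0, -0.9, 0, 0, 0, 0, 0, -0.6, 0, 0, 0, 0, 0, 0, 0, 0, 0])

```text
clock: 9.35
tcp_pos: [0.5963, 0.2081, 0.1219]
eef_rot: [0.699, 0.715, 0.005, 0.004]
contact_force: [0.6, -0.0, 0.7]
width: 0.0599
```

```bash
python3 - <<'E'
from h import *
plan(480,-166,100,-11.9)
E
```

```text
t 9.35 p [596.3 208.1 121.9] w 59.9 F [ 0.6 -0.   0.7]
 turn units [ 0.09 -0.02  1.65]  shift units after turn [-9.75 -0.92  0.55] world d [-116.3 -374.1  -21.9]
```

Request:
step_arm(motion=[0, 0, 0, 0.09, -0.02, 0.85, 0, 0, 0, 0, 0, 0.8, -0.4, 0, 0, 0, 0, 0, -0.8, -0.08, 0, 0, 0, 0, -0.8, -0.08, 0, 0, 0, 0, -0.8, -0.08, 0, 0, 0, 0, -0.8, -0.08, 0, 0, 0, 0, -0.8, -0.08, 0, 0, 0, 0, -0.8, -0.08, 0.05, 0, 0, 0, -0.8, -0.08, 0.05, 0, 0, 0, -0.8, -0.08, 0.05, 0, 0, 0, -0.8, -0.08, 0.05, 0, 0, 0, -0.8, -0.08, 0.1, 0, 0, 0, -0.8, -0.08, 0.1, 0, 0, 0, -0.4, -0.04, 0.1, 0, 0, 0, 0, 0, 0, 0, 0, 0])

```text
clock: 10.95
tcp_pos: [0.4704, -0.1842, 0.0905]
eef_rot: [0.765, 0.644, -0.004, -0.002]
contact_force: [-0.4, 0.4, -0.4]
width: 0.0597
```

```bash
python3 - <<'E'
from h import *
f=grab_frame("top"); im=f["image"]
hsv=cv2.cvtColor(im,cv2.COLOR_RGB2HSV); S,V=hsv[...,1],hsv[...,2]
m=(S<60)&(V>195)
for r in rects(f,m,.041):
    if 100<r[1+1]<300 and 450<r[1]<700: print("bar",np.round(r[0]),np.round(r[1:],1))
cv2.imwrite("pics/t2.png",cv2.resize(im[120:260,110:310][:,:,::-1],(800,560),interpolation=cv2.INTER_CUBIC))
plan(480,-164,60,-11.9)
E
```

```text
bar [172. 170.] [592.8 207.5  87.9  33.9  -0.7]
t 11.0 p [ 470.6 -183.3   90.6] w 60.1 F [ 0.2  0.4 -0.8]
 turn units [-0.05  0.02  0.26]  shift units after turn [0.52 0.13 0.76] world d [  9.4  19.3 -30.6]
```

View pics/t2.png

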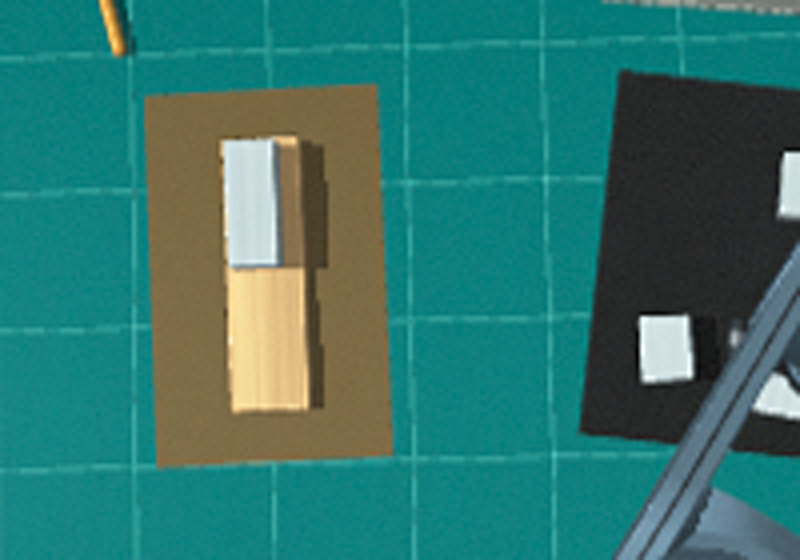

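The first bar lies on the far half of the board. The top view puts it at about x=+47.9, y=+3.6 mm in the board frame, 2° off line, which is within tolerance. Next is the long bar at (480,-168).

Request:
step_arm(motion=[0.52, 0.13, 0, -0.05, 0.02, 0.26, 0, 0, 0.3, 0, 0, 0, 0, 0, 0.3, 0, 0, 0, 0, 0, 0, 0, 0, 0])

```text
clock: 11.4
tcp_pos: [0.4781, -0.1622, 0.0641]
eef_rot: [0.775, 0.632, -0.0, -0.001]
contact_force: [-0.3, 0.9, -0.1]
width: 0.0603
```

```bash
python3 - <<'E'
from h import *
plan(480,-165,33,-11.9)
E
```

```text
t 11.4 p [ 478.1 -162.2   64.1] w 60.3 F [-0.3  0.9 -0.1]
 turn units [-0.01 -0.    0.04]  shift units after turn [-0.06  0.06  0.78] world d [  1.9  -2.8 -31.1]
```

Request:
step_arm(motion=[-0.06, 0.06, 0.25, -0.01, 0, 0.04, 0, 0, 0.25, 0, 0, 0, 0, 0, 0.2, 0, 0, 0, 0, 0, 0.05, 0, 0, 0, 0, 0, 0, 0, 0, 0])

```text
clock: 11.9
tcp_pos: [0.4795, -0.1652, 0.0302]
eef_rot: [0.776, 0.631, -0.0, -0.001]
contact_force: [0.1, -0.1, -0.1]
width: 0.0601
```

```bash
python3 - <<'E'
from h import *
plan(480,-165,33,-11.9)
E
```

```text
t 11.9 p [ 479.5 -165.2   30.2] w 60.1 F [ 0.1 -0.1 -0.1]
 turn units [-0.02 -0.01  0.02]  shift units after turn [ 0.01  0.01 -0.07] world d [0.5 0.2 2.8]
```

Request:
step_arm(motion=[0, 0, -0.06, 0, 0, 0, 0, 0, 0, 0, 0, 0])

```text
clock: 12.1
tcp_pos: [0.4796, -0.1655, 0.0329]
eef_rot: [0.776, 0.631, -0.0, -0.001]
contact_force: [-0.3, -0.4, 1.4]
width: 0.06
```

Request:
step_arm(motion=[0, 0, 0, 0, 0, 0, 0, 0, 0, 0, 0, 0, 0, 0, 0, 0, 0, 0, 0, 0, 0, 0, 0, 0, 0, 0, 0, 0, 0, 0], gripper=25)

```text
clock: 12.6
tcp_pos: [0.48, -0.1662, 0.0343]
eef_rot: [0.776, 0.631, -0.0, 0.0]
contact_force: [-0.3, 0.3, -0.9]
width: 0.0343
```

Request:
step_arm(motion=[0, 0, -0.2, 0, 0, 0, 0, 0, -0.5, 0, 0, 0, 0, 0, -0.7, 0, 0, 0, 0, 0, -0.7, 0, 0, 0, 0, 0, 0, 0, 0, 0])

```text
clock: 13.1
tcp_pos: [0.4771, -0.1638, 0.1187]
eef_rot: [0.776, 0.631, -0.002, -0.005]
contact_force: [1.0, -0.5, -5.0]
width: 0.0343
```

```bash
python3 - <<'E'
from h import *
plan(498,204,100,1.4)
f=grab_frame("scene")
cv2.imwrite("pics/s5.png",cv2.resize(f["image"][130:260,150:320][:,:,::-1],(784,600),interpolation=cv2.INTER_CUBIC))
E
```

```text
t 13.1 p [ 477.1 -163.8  118.7] w 34.3 F [ 1.  -0.5 -5. ]
 turn units [-0.07 -0.03 -1.64]  shift units after turn [9.18 0.75 0.47] world d [ 20.9 367.8 -18.7]
```

View pics/s5.png

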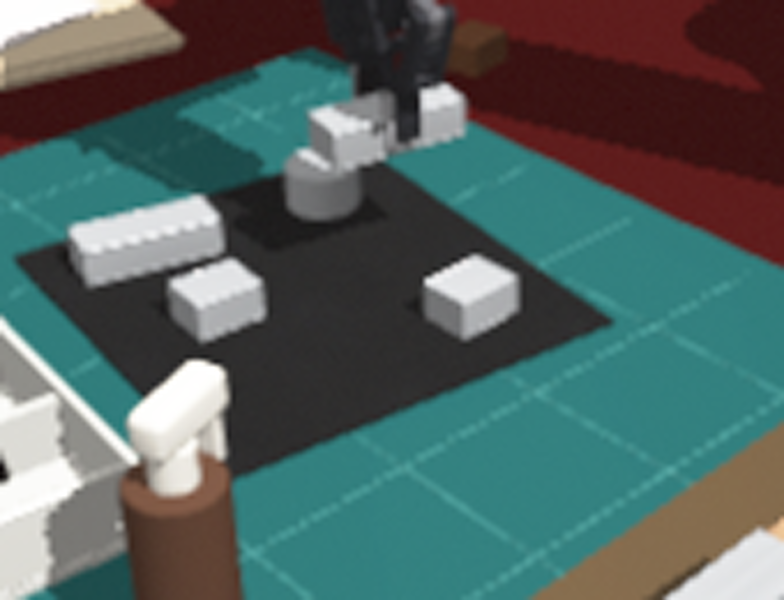

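The bar is held level at (390,125), clear of the round weight. Carrying it over.

Request:
step_arm(motion=[0, 0, -0.05, -0.07, -0.03, -0.82, 0.2, 0, -0.05, 0, 0, -0.82, 0.5, 0.06, -0.04, 0, 0, 0, 0.8, 0.08, -0.04, -0.02, 0, 0, 0.8, 0.08, -0.04, -0.02, 0, 0, 0.8, 0.08, -0.04, -0.02, 0, 0, 0.8, 0.08, -0.04, -0.02, 0, 0, 0.8, 0.08, -0.04, -0.02, 0, 0, 0.8, 0.08, -0.04, -0.02, 0, 0, 0.8, 0.08, -0.04, -0.02, 0, 0, 0.8, 0.08, -0.04, -0.02, 0, 0, 0.8, 0.08, -0.04, -0.02, 0, 0, 0.7, 0.04, -0.04, 0, 0, 0, 0.4, 0, -0.04, 0, 0, 0, 0.2, 0, 0, 0, 0, 0, 0, 0, 0, 0, 0, 0])

```text
clock: 14.75
tcp_pos: [0.4785, 0.2218, 0.1114]
eef_rot: [0.697, 0.717, -0.006, -0.013]
contact_force: [-0.6, 0.5, -5.5]
width: 0.0342
```

```bash
python3 - <<'E'
from h import *
plan(498.6,204,80,1.4)
E
```

```text
t 14.75 p [478.5 221.8 111.4] w 34.2 F [-0.6  0.5 -5.5]
 turn units [-0.19 -0.07  0.04]  shift units after turn [-0.46  0.49  0.79] world d [ 20.1 -17.8 -31.4]
```

Request:
step_arm(motion=[-0.2, 0.2, 0, -0.19, -0.07, 0.04, -0.26, 0.29, 0.3, 0, 0, 0, 0, 0, 0.3, 0, 0, 0, 0, 0, 0, 0, 0, 0])

```text
clock: 15.15
tcp_pos: [0.4997, 0.1984, 0.083]
eef_rot: [0.7, 0.714, -0.002, 0.001]
contact_force: [-1.4, 0.2, -5.8]
width: 0.0345
```

```bash
python3 - <<'E'
from h import *
plan(498.6,204,48,1.4)
E
```

```text
t 15.15 p [499.7 198.4  83. ] w 34.5 F [-1.4  0.2 -5.8]
 turn units [-0.01  0.03 -0.02]  shift units after turn [ 0.14 -0.02  0.87] world d [ -1.1   5.6 -35. ]
```

Request:
step_arm(motion=[0.14, -0.02, 0.2, -0.01, 0.03, -0.02, 0, 0, 0.3, 0, 0, 0, 0, 0, 0.25, 0, 0, 0, 0, 0, 0, 0, 0, 0])

```text
clock: 15.55
tcp_pos: [0.4987, 0.2029, 0.0496]
eef_rot: [0.7, 0.715, -0.0, -0.001]
contact_force: [-0.4, -0.1, -6.4]
width: 0.0342
```

```bash
python3 - <<'E'
from h import *
plan(498.6,204,43.3,1.4)
f=grab_frame("scene")
cv2.imwrite("pics/s6.png",cv2.resize(f["image"][190:320,240:410][:,:,::-1],(784,600),interpolation=cv2.INTER_CUBIC))
E
```

```text
t 15.55 p [498.7 202.9  49.6] w 34.2 F [-0.4 -0.1 -6.4]
 turn units [-0.01 -0.   -0.02]  shift units after turn [ 0.03 -0.    0.16] world d [-0.1  1.1 -6.3]
```

View pics/s6.png

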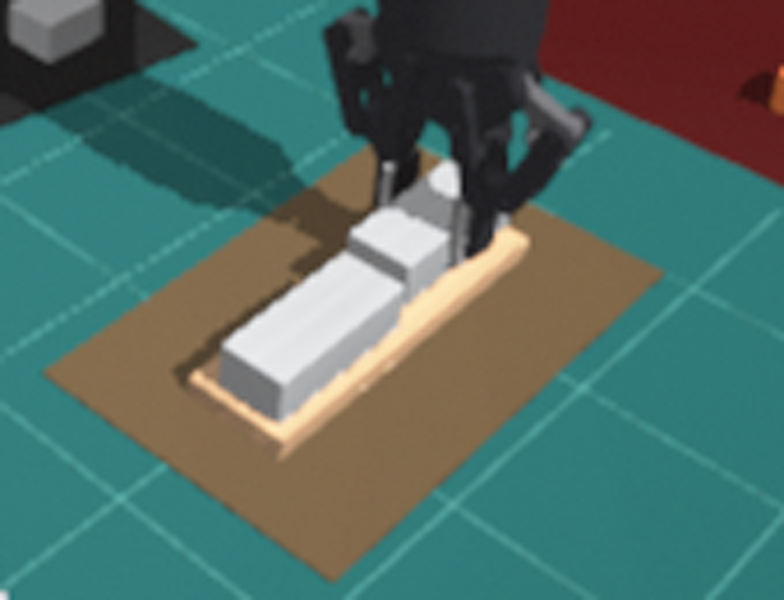

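The second bar hangs just above the near half, level with the first and with a small gap at (405,285). Lowering.

Request:
step_arm(motion=[0.03, 0, 0.12, -0.01, 0, -0.02, 0, 0, 0.06, 0, 0, 0, 0, 0, 0, 0, 0, 0])

```text
clock: 15.9
tcp_pos: [0.4996, 0.2048, 0.0434]
eef_rot: [0.698, 0.716, 0.001, 0.001]
contact_force: [0.4, -0.6, -5.4]
width: 0.0344
```

Request:
step_arm(motion=[0, 0, 0.05, 0, 0, 0])

```text
clock: 16.0
tcp_pos: [0.4997, 0.2049, 0.0432]
eef_rot: [0.698, 0.716, 0.002, 0.001]
contact_force: [-10.4, -2.5, 27.5]
width: 0.0343
```

Contact confirmed at +27 N, with z at the expected 43.2. Releasing.

Request:
step_arm(motion=[0, 0, -0.01, 0, 0, 0, 0, 0, 0, 0, 0, 0, 0, 0, 0, 0, 0, 0], gripper=60)

```text
clock: 16.3
tcp_pos: [0.5025, 0.2056, 0.0466]
eef_rot: [0.698, 0.716, 0.005, 0.003]
contact_force: [-0.2, 0.3, -1.1]
width: 0.06
```

Request:
step_arm(motion=[0, 0, -0.4, 0, 0, 0, 0, 0, -0.9, 0, 0, 0, 0, 0, -0.7, 0, 0, 0, 0, 0, 0, 0, 0, 0])

```text
clock: 16.7
tcp_pos: [0.5027, 0.2055, 0.1294]
eef_rot: [0.698, 0.716, 0.005, 0.004]
contact_force: [0.6, -0.0, -0.0]
width: 0.06
```

```bash
python3 - <<'E'
from h import *
plan(587,-271,100,-15.3)
E
```

```text
t 16.7 p [502.7 205.5 129.4] w 60.0 F [ 0.6 -0.  -0. ]
 turn units [ 0.09 -0.03  2.1 ]  shift units after turn [-10.94   5.18   0.73] world d [  84.3 -476.5  -29.4]
```

Request:
step_arm(motion=[0, 0, 0, 0.09, -0.03, 0.7, 0, 0, 0, 0, 0, 0.7, 0, 0, 0, 0, 0, 0.7, -0.4, 0.2, 0, 0, 0, 0, -0.8, 0.4, 0, 0, 0, 0, -0.8, 0.4, 0, 0, 0, 0, -0.8, 0.4, 0, 0, 0, 0, -0.8, 0.4, 0, 0, 0, 0, -0.8, 0.4, 0, 0, 0, 0, -0.8, 0.4, 0.05, 0, 0, 0, -0.8, 0.4, 0.05, 0, 0, 0, -0.8, 0.4, 0.05, 0, 0, 0, -0.8, 0.4, 0.05, 0, 0, 0, -0.8, 0.4, 0.05, 0, 0, 0, -0.8, 0.4, 0.05, 0, 0, 0, -0.8, 0.4, 0.1, 0, 0, 0, -0.4, 0.2, 0.1, 0, 0, 0, 0, 0, 0, 0, 0, 0])

```text
clock: 18.5
tcp_pos: [0.5914, -0.2689, 0.0982]
eef_rot: [0.798, 0.602, 0.001, -0.0]
contact_force: [0.4, 0.0, -0.1]
width: 0.0599
```

```bash
python3 - <<'E'
from h import *
plan(587,-271,60,-15.3)
f=grab_frame("top"); im=f["image"]
hsv=cv2.cvtColor(im,cv2.COLOR_RGB2HSV); S,V=hsv[...,1],hsv[...,2]
m=(S<60)&(V>195)
for r in rects(f,m,.041):
    if 100<r[1+1]<300 and 450<r[1]<700: print("bar",np.round(r[0]),np.round(r[1:],1))
cv2.imwrite("pics/t3.png",cv2.resize(im[120:260,110:310][:,:,::-1],(800,560),interpolation=cv2.INTER_CUBIC))
f=grab_frame("scene")
cv2.imwrite("pics/s7.png",cv2.resize(f["image"][190:320,240:410][:,:,::-1],(784,600),interpolation=cv2.INTER_CUBIC))
E
```

```text
t 18.5 p [ 591.4 -268.9   98.2] w 59.9 F [ 0.4  0.  -0.1]
 turn units [ 0.01 -0.02 -0.08]  shift units after turn [-0.08 -0.09  0.96] world d [ -4.4  -2.1 -38.2]
bar [173. 204.] [498.3 205.2  90.6  35.5   1.5]
bar [172. 170.] [593.9 207.5  85.5  33.9  -0.7]
```

View pics/t3.png

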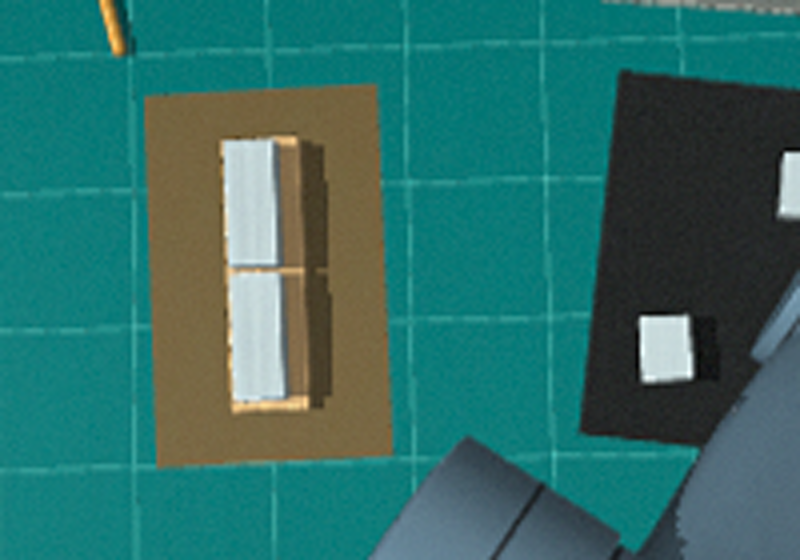

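View pics/s7.png

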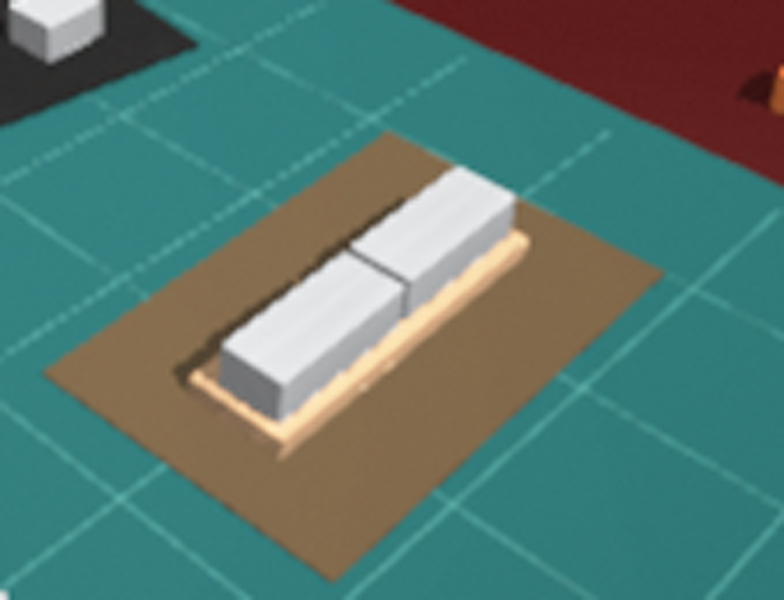

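```bash
python3 - <<'E'
from h import *
f=grab_frame("scene")
s=lambda u,v:(240+(u+.5)*170/784-.5,190+(v+.5)*130/600-.5)
P=ray(f,[s(283,420),s(220,380),s(282,442),s(191,377),s(528,238),s(408,318)],.015)*1000
print(P.round(1))
T=ray(f,[s(284,384),s(221,345),s(515,197),s(458,166)],.041)*1000
print(T.round(1))
E
```

```text
[[635.5 227.3  15. ]
 [637.3 191.5  15. ]
 [645.8 235.5  15. ]
 [645.4 181.2  15. ]
 [450.9 230.7  15. ]
 [542.4 225.1  15. ]]
[[640.  229.5  41. ]
 [641.7 194.6  41. ]
 [458.2 223.8  41. ]
 [457.7 189.4  41. ]]
```

The two lower bars lie end to end. The joint is at (378,270) in the scene crop, with a gap of about 4 mm, and both views put their y offset from the board's centre line at 1–4 mm. The course is complete, and the arm now goes for the third long bar at (587,-274).

Request:
step_arm(motion=[-0.08, -0.09, 0.2, 0.01, -0.02, -0.08, 0, 0, 0.4, 0, 0, 0, 0, 0, 0.3, 0, 0, 0, 0, 0, 0, 0, 0, 0])

```text
clock: 19.05
tcp_pos: [0.5863, -0.2616, 0.0622]
eef_rot: [0.791, 0.611, -0.0, -0.001]
contact_force: [-0.0, -0.1, -0.1]
width: 0.0601
```

```bash
python3 - <<'E'
from h import *
plan(587,-271,33.5,-15.3)
f=grab_frame("scene")
cv2.imwrite("pics/s8.png",cv2.resize(f["image"][120:250,130:300][:,:,::-1],(784,600),interpolation=cv2.INTER_CUBIC))
E
```

```text
t 19.05 p [ 586.3 -261.6   62.2] w 60.1 F [-0.  -0.1 -0.1]
 turn units [-0.01 -0.01  0.08]  shift units after turn [-0.22  0.08  0.72] world d [  0.7  -9.4 -28.7]
```

View pics/s8.png

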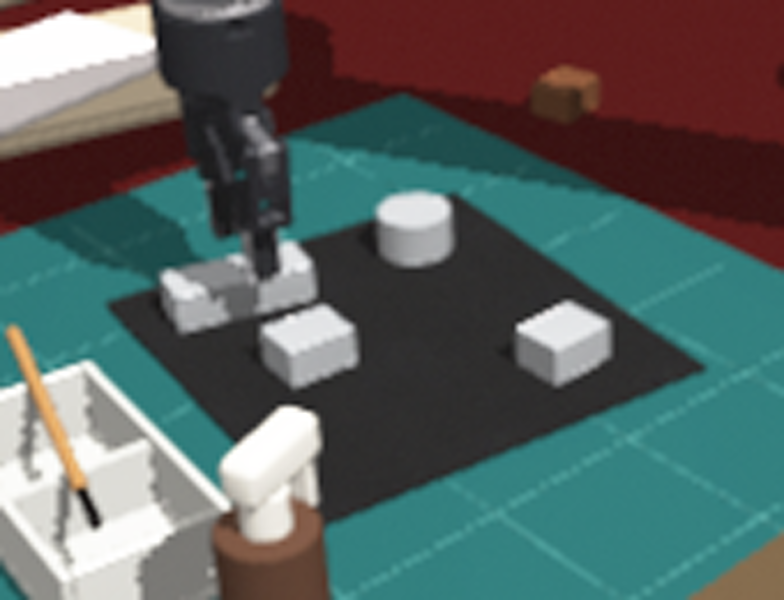

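The jaws are above the third bar at (240,285) but about 9 mm too far to +y. I'll correct that, then descend.

Request:
step_arm(motion=[-0.2, 0.08, 0, -0.01, -0.01, 0.08, 0, 0, 0.2, 0, 0, 0, 0, 0, 0.1, 0, 0, 0, 0, 0, 0, 0, 0, 0])

```text
clock: 19.5
tcp_pos: [0.589, -0.2713, 0.0519]
eef_rot: [0.795, 0.607, 0.0, 0.002]
contact_force: [-0.9, 0.2, 0.5]
width: 0.0598
```

```bash
python3 - <<'E'
from h import *
plan(587,-271,33.5,-15.3)
E
```

```text
t 19.5 p [ 589.  -271.3   51.9] w 59.8 F [-0.9  0.2  0.5]
 turn units [0.03 0.02 0.  ]  shift units after turn [-0.01 -0.05  0.46] world d [ -2.    0.3 -18.4]
```

Request:
step_arm(motion=[0, -0.05, 0.2, 0.03, 0.02, 0, 0, 0, 0.15, 0, 0, 0, 0, 0, 0.06, 0, 0, 0, 0, 0, 0, 0, 0, 0])

```text
clock: 19.9
tcp_pos: [0.5867, -0.2708, 0.0339]
eef_rot: [0.795, 0.607, 0.0, -0.001]
contact_force: [-0.1, 0.3, 0.7]
width: 0.0599
```

```bash
python3 - <<'E'
from h import *
plan(587,-271,33.5,-15.3)
E
```

```text
t 19.9 p [ 586.7 -270.8   33.9] w 59.9 F [-0.1  0.3  0.7]
 turn units [-0.01 -0.01 -0.  ]  shift units after turn [-0.    0.01  0.01] world d [ 0.3 -0.2 -0.4]
```

Request:
step_arm(motion=[0, 0, 0, 0, 0, 0, 0, 0, 0, 0, 0, 0, 0, 0, 0, 0, 0, 0, 0, 0, 0, 0, 0, 0, 0, 0, 0, 0, 0, 0], gripper=25)

```text
clock: 20.4
tcp_pos: [0.5867, -0.272, 0.0346]
eef_rot: [0.795, 0.607, -0.0, 0.0]
contact_force: [0.2, -0.3, -0.4]
width: 0.0345
```

Request:
step_arm(motion=[0, 0, -0.2, 0, 0, 0, 0, 0, -0.5, 0, 0, 0, 0, 0, -0.8, 0, 0, 0, 0, 0, -0.8, 0, 0, 0, 0, 0, -0.3, 0, 0, 0, 0, 0, 0, 0, 0, 0])

```text
clock: 21.0
tcp_pos: [0.5826, -0.2679, 0.1358]
eef_rot: [0.795, 0.607, -0.003, -0.008]
contact_force: [0.3, -0.1, -7.5]
width: 0.0345
```

```bash
python3 - <<'E'
from h import *
plan(545.5,205.8,120,1)
E
```

```text
t 21.0 p [ 582.6 -267.9  135.8] w 34.5 F [ 0.3 -0.1 -7.5]
 turn units [-0.11 -0.06 -2.03]  shift units after turn [11.86 -0.72  0.39] world d [-37.1 473.7 -15.8]
```

Request:
step_arm(motion=[0, 0, -0.05, -0.11, -0.06, -0.68, 0, 0, -0.05, 0, 0, -0.68, 0.2, 0, -0.05, 0, 0, -0.67, 0.5, 0, -0.05, -0.02, 0, 0, 0.8, 0, -0.05, -0.02, 0, 0, 0.8, 0, -0.05, -0.02, 0, 0, 0.8, 0, -0.05, -0.02, 0, 0, 0.8, 0, -0.05, -0.02, 0, 0, 0.8, 0, -0.05, -0.02, 0, 0, 0.8, 0, -0.05, -0.02, 0, 0, 0.8, 0, -0.05, -0.02, 0, 0, 0.8, 0, -0.05, -0.02, 0, 0, 0.8, 0, -0.05, -0.02, 0, 0, 0.8, 0, -0.05, -0.02, 0, 0, 0.8, 0, -0.05, -0.02, 0, 0, 0.8, 0, -0.05, -0.02, 0, 0, 0.5, 0, -0.05, 0, 0, 0, 0.2, 0, 0, 0, 0, 0, 0, 0, 0, 0, 0, 0])

```text
clock: 22.9
tcp_pos: [0.5524, 0.2088, 0.1467]
eef_rot: [0.711, 0.703, 0.003, -0.01]
contact_force: [0.3, -1.0, -7.3]
width: 0.0345
```

```bash
python3 - <<'E'
from h import *
plan(545.2,205.8,95,1)
E
```

```text
t 22.9 p [552.4 208.8 146.7] w 34.5 F [ 0.3 -1.  -7.3]
 turn units [-0.07 -0.13 -0.21]  shift units after turn [-0.07 -0.18  1.29] world d [ -7.2  -3.  -51.7]
```

Request:
step_arm(motion=[-0.07, -0.1, 0.1, -0.07, -0.13, -0.21, 0, 0, 0.5, 0, 0, 0, 0, 0, 0.5, 0, 0, 0, 0, 0, 0.1, 0, 0, 0, 0, 0, 0, 0, 0, 0])

```text
clock: 23.4
tcp_pos: [0.5454, 0.2008, 0.0952]
eef_rot: [0.701, 0.714, -0.003, 0.002]
contact_force: [-0.2, 0.5, -6.5]
width: 0.0346
```

```bash
python3 - <<'E'
from h import *
plan(545.2,205.8,75,1)
E
```

```text
t 23.4 p [545.4 200.8  95.2] w 34.6 F [-0.2  0.5 -6.5]
 turn units [-0.02  0.05  0.01]  shift units after turn [ 0.12 -0.    0.5 ] world d [ -0.2   5.  -20.2]
```

Request:
step_arm(motion=[0.12, 0, 0, -0.02, 0.05, 0.01, 0, 0, 0.2, 0, 0, 0, 0, 0, 0.2, 0, 0, 0, 0, 0, 0, 0, 0, 0])

```text
clock: 23.8
tcp_pos: [0.5468, 0.2048, 0.0802]
eef_rot: [0.702, 0.713, 0.002, 0.001]
contact_force: [-1.0, -0.5, -7.4]
width: 0.0345
```

```bash
python3 - <<'E'
from h import *
plan(545.2,205.8,69.6,1)
f=grab_frame("scene")
cv2.imwrite("pics/s9.png",cv2.resize(f["image"][180:310,240:410][:,:,::-1],(784,600),interpolation=cv2.INTER_CUBIC))
E
```

```text
t 23.8 p [546.8 204.8  80.2] w 34.5 F [-1.  -0.5 -7.4]
 turn units [ 0.03 -0.   -0.01]  shift units after turn [ 0.02 -0.04  0.27] world d [ -1.6   1.  -10.6]
```

View pics/s9.png

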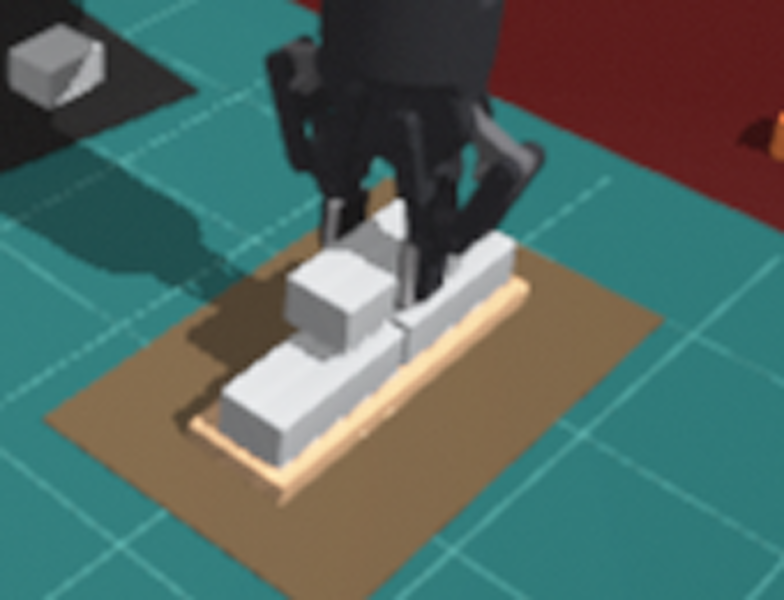

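The third bar hangs at (345,290), centred across the joint at (403,330). Lowering onto contact.

Request:
step_arm(motion=[0.02, -0.04, 0.1, 0.03, 0, -0.01, 0, 0, 0.1, 0, 0, 0, 0, 0, 0.04, 0, 0, 0, 0, 0, 0, 0, 0, 0])

```text
clock: 24.25
tcp_pos: [0.5459, 0.206, 0.0708]
eef_rot: [0.701, 0.713, 0.001, 0.0]
contact_force: [0.6, 1.1, -7.0]
width: 0.0343
```

Request:
step_arm(motion=[0, 0, 0.05, 0, 0, 0])

```text
clock: 24.35
tcp_pos: [0.5462, 0.2061, 0.0695]
eef_rot: [0.701, 0.713, 0.001, 0.001]
contact_force: [-6.3, -1.9, 18.8]
width: 0.0344
```

```bash
python3 - <<'E'
from h import *
plan(545.2,205.8,69.6,1)
E
```

```text
t 24.35 p [546.2 206.1  69.5] w 34.4 F [-6.3 -1.9 18.8]
 turn units [ 0.02 -0.01  0.  ]  shift units after turn [-0.01 -0.03 -0.  ] world d [-1.  -0.3  0.1]
```

Request:
step_arm(motion=[0, 0, -0.01, 0, 0, 0, 0, 0, 0, 0, 0, 0, 0, 0, 0, 0, 0, 0], gripper=60)

```text
clock: 24.65
tcp_pos: [0.549, 0.2066, 0.0728]
eef_rot: [0.701, 0.713, 0.004, 0.003]
contact_force: [0.1, 0.2, -0.8]
width: 0.0595
```

Request:
step_arm(motion=[0, 0, -0.4, 0, 0, 0, 0, 0, -0.8, 0, 0, 0, 0, 0, -0.5, 0, 0, 0, 0, 0, 0, 0, 0, 0])

```text
clock: 25.05
tcp_pos: [0.5497, 0.2066, 0.1443]
eef_rot: [0.701, 0.713, 0.005, 0.004]
contact_force: [0.5, -1.0, -0.0]
width: 0.0599
```

```bash
python3 - <<'E'
from h import *
plan(484,-79,100,-1.5)
E
```

```text
t 25.05 p [549.7 206.6 144.3] w 59.9 F [ 0.5 -1.  -0. ]
 turn units [ 0.09 -0.02  0.31]  shift units after turn [-7.18 -1.45  1.11] world d [ -65.7 -285.6  -44.3]
```

Request:
step_arm(motion=[0, 0, 0, 0.09, -0.02, 0.31, -0.4, -0.1, 0, 0, 0, 0, -0.8, -0.15, 0.1, 0, 0, 0, -0.8, -0.15, 0.1, 0, 0, 0, -0.8, -0.15, 0.1, 0, 0, 0, -0.8, -0.15, 0.1, 0, 0, 0, -0.8, -0.15, 0.15, 0, 0, 0, -0.8, -0.15, 0.15, 0, 0, 0, -0.8, -0.15, 0.15, 0, 0, 0, -0.6, -0.1, 0.1, 0, 0, 0, -0.4, -0.05, 0, 0, 0, 0, 0, 0, 0, 0, 0, 0])

```text
clock: 26.25
tcp_pos: [0.4807, -0.0872, 0.0964]
eef_rot: [0.713, 0.701, -0.002, -0.002]
contact_force: [0.5, 0.0, 0.7]
width: 0.06
```

```bash
python3 - <<'E'
from h import *
plan(484,-79,60,-1.5)
f=grab_frame("top"); im=f["image"]
hsv=cv2.cvtColor(im,cv2.COLOR_RGB2HSV); S,V=hsv[...,1],hsv[...,2]
m=(S<60)&(V>195)
for r in rects(f,m,.067):
    if 100<r[1+1]<300 and 450<r[1]<700: print("bar",np.round(r[0]),np.round(r[1:],1))
cv2.imwrite("pics/t4.png",cv2.resize(im[120:260,110:310][:,:,::-1],(800,560),interpolation=cv2.INTER_CUBIC))
E
```

```text
t 26.25 p [480.7 -87.2  96.4] w 60.0 F [0.5 0.  0.7]
 turn units [-0.04  0.    0.07]  shift units after turn [0.21 0.08 0.91] world d [  3.3   8.2 -36.4]
bar [174. 211.] [476.3 199.5  48.   34.3   3.4]
bar [171. 178.] [568.5 204.8 127.6  36.   -1.6]
```

View pics/t4.png

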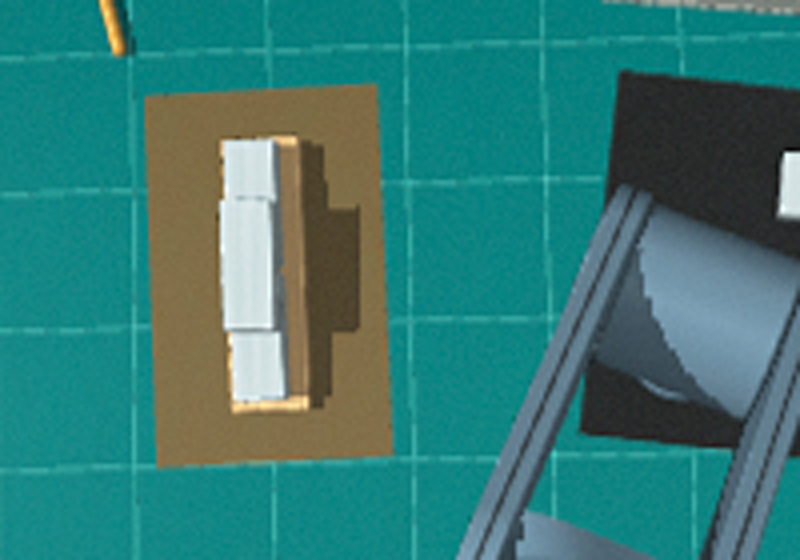

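```bash
python3 - <<'E'
from h import *
f=grab_frame("top")
P=[(110+(u+.5)/4-.5,120+(v+.5)/4-.5) for u,v in((220,200),(273,198),(278,329),(225,331))]
w=ray(f,P,.067)*1000; print(w.round(1),w.mean(0).round(1))
c,s=np.cos(.0244),np.sin(.0244); d=w.mean(0)[:2]-[545,202.7]; print(c*d[0]+s*d[1],-s*d[0]+c*d[1])
E
```

```text
[[592.1 223.2  67. ]
 [592.5 186.5  67. ]
 [501.8 184.2  67. ]
 [501.3 220.8  67. ]] [546.9 203.7  67. ]
1.924620843987616 0.9189544983014752
```

Request:
step_arm(motion=[0.2, 0.08, 0, -0.04, 0, 0.07, 0, 0, 0.4, 0, 0, 0, 0, 0, 0.4, 0, 0, 0, 0, 0, 0.1, 0, 0, 0, 0, 0, 0, 0, 0, 0])

```text
clock: 26.85
tcp_pos: [0.4852, -0.0713, 0.06]
eef_rot: [0.715, 0.699, 0.002, 0.001]
contact_force: [0.9, -0.0, -0.1]
width: 0.0599
```

```bash
python3 - <<'E'
from h import *
plan(484,-80,33.5,-1.5)
f=grab_frame("scene")
cv2.imwrite("pics/s10.png",cv2.resize(f["image"][150:280,190:360][:,:,::-1],(784,600),interpolation=cv2.INTER_CUBIC))
E
```

```text
t 26.85 p [485.2 -71.3  60. ] w 59.9 F [ 0.9 -0.  -0.1]
 turn units [ 0.02 -0.01  0.03]  shift units after turn [-0.22 -0.02  0.66] world d [ -1.2  -8.7 -26.5]
```

View pics/s10.png

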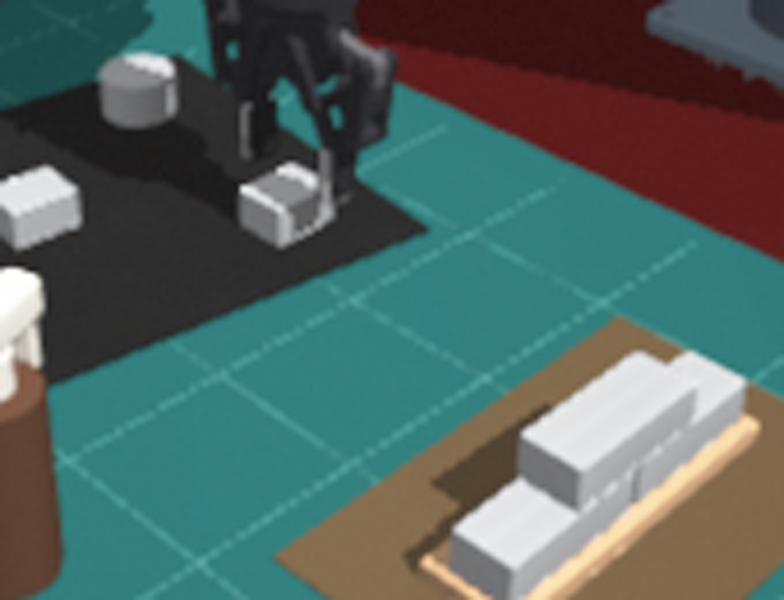

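The third bar sits across the joint, at about x=+1.9, y=+0.9 mm in the board frame. The jaws are roughly 9 mm to +y of the half bar at (285,205), so I'll correct that and grasp it.

Request:
step_arm(motion=[-0.2, -0.02, 0, 0.02, -0.01, 0.03, 0, 0, 0.3, 0, 0, 0, 0, 0, 0.2, 0, 0, 0, 0, 0, 0.1, 0, 0, 0, 0, 0, 0, 0, 0, 0])

```text
clock: 27.4
tcp_pos: [0.4856, -0.0801, 0.0359]
eef_rot: [0.716, 0.698, 0.001, 0.002]
contact_force: [0.4, 0.6, -1.0]
width: 0.0596
```

```bash
python3 - <<'E'
from h import *
plan(484,-80,33.5,-1.5)
E
```

```text
t 27.4 p [485.6 -80.1  35.9] w 59.6 F [ 0.4  0.6 -1. ]
 turn units [0.03 0.01 0.  ]  shift units after turn [ 0.   -0.04  0.06] world d [-1.6  0.1 -2.4]
```

Request:
step_arm(motion=[0, -0.04, 0.04, 0.03, 0.01, 0, 0, 0, 0, 0, 0, 0])

```text
clock: 27.6
tcp_pos: [0.4837, -0.0801, 0.0338]
eef_rot: [0.716, 0.698, -0.0, -0.001]
contact_force: [-0.4, -0.4, 0.0]
width: 0.0601
```

Request:
step_arm(motion=[0, 0, 0, 0, 0, 0, 0, 0, 0, 0, 0, 0, 0, 0, 0, 0, 0, 0, 0, 0, 0, 0, 0, 0, 0, 0, 0, 0, 0, 0], gripper=25)

```text
clock: 28.1
tcp_pos: [0.4838, -0.0801, 0.0346]
eef_rot: [0.716, 0.698, -0.0, -0.001]
contact_force: [0.6, -0.1, -0.8]
width: 0.0344
```

Request:
step_arm(motion=[0, 0, -0.2, 0, 0, 0, 0, 0, -0.5, 0, 0, 0, 0, 0, -0.8, 0, 0, 0, 0, 0, -0.8, 0, 0, 0, 0, 0, -0.4, 0, 0, 0, 0, 0, 0, 0, 0, 0])

```text
clock: 28.7
tcp_pos: [0.4821, -0.0793, 0.1467]
eef_rot: [0.716, 0.698, -0.001, -0.003]
contact_force: [0.1, -0.6, -3.7]
width: 0.0339
```

```bash
python3 - <<'E'
from h import *
plan(475.5,204,110,1.4)
E
```

```text
t 28.7 p [482.1 -79.3 146.7] w 33.9 F [ 0.1 -0.6 -3.7]
 turn units [-0.04 -0.02 -0.36]  shift units after turn [7.08 0.01 0.92] world d [ -6.6 283.3 -36.7]
```

Request:
step_arm(motion=[0, 0, 0, -0.04, -0.02, -0.36, 0.3, 0, 0, 0, 0, 0, 0.6, 0.02, -0.02, -0.01, 0, 0, 0.8, 0.02, -0.02, -0.01, 0, 0, 0.8, 0.02, -0.02, -0.01, 0, 0, 0.8, 0.02, -0.02, -0.01, 0, 0, 0.8, 0.02, -0.02, -0.01, 0, 0, 0.8, 0.02, -0.02, -0.01, 0, 0, 0.8, 0.02, -0.02, -0.01, 0, 0, 0.7, 0, 0, 0, 0, 0, 0.4, 0, 0, 0, 0, 0, 0.1, 0, 0, 0, 0, 0, 0, 0, 0, 0, 0, 0])

```text
clock: 30.0
tcp_pos: [0.4705, 0.2148, 0.1406]
eef_rot: [0.704, 0.71, -0.004, -0.006]
contact_force: [-0.1, -0.3, -2.6]
width: 0.0342
```

```bash
python3 - <<'E'
from h import *
plan(475.5,204,110,1.4)
E
```

```text
t 30.0 p [470.5 214.8 140.6] w 34.2 F [-0.1 -0.3 -2.6]
 turn units [-0.1  -0.02 -0.11]  shift units after turn [-0.27  0.12  0.76] world d [  5.  -10.8 -30.6]
```

Request:
step_arm(motion=[-0.2, 0.1, 0, -0.1, -0.02, -0.11, 0, 0, 0.5, 0, 0, 0, 0, 0, 0.4, 0, 0, 0, 0, 0, 0.1, 0, 0, 0, 0, 0, 0, 0, 0, 0])

```text
clock: 30.5
tcp_pos: [0.4754, 0.2007, 0.0989]
eef_rot: [0.699, 0.715, -0.001, 0.002]
contact_force: [-0.2, -0.2, -2.6]
width: 0.0345
```

```bash
python3 - <<'E'
from h import *
plan(475.5,203.4,80,1.4)
E
```

```text
t 30.5 p [475.4 200.7  98.9] w 34.5 F [-0.2 -0.2 -2.6]
 turn units [ 0.01  0.02 -0.01]  shift units after turn [0.07 0.   0.47] world d [  0.1   2.7 -18.9]
```

Request:
step_arm(motion=[0.06, 0, 0.2, 0.01, 0.02, 0, 0, 0, 0.2, 0, 0, 0, 0, 0, 0.05, 0, 0, 0, 0, 0, 0, 0, 0, 0])

```text
clock: 30.9
tcp_pos: [0.4769, 0.202, 0.081]
eef_rot: [0.7, 0.715, 0.001, 0.001]
contact_force: [0.6, 0.1, -3.2]
width: 0.0343
```

```bash
python3 - <<'E'
from h import *
plan(475.5,203.4,69.6,1.4)
f=grab_frame("scene")
cv2.imwrite("pics/s11.png",cv2.resize(f["image"][180:310,240:410][:,:,::-1],(784,600),interpolation=cv2.INTER_CUBIC))
E
```

```text
t 30.9 p [476.9 202.   81. ] w 34.3 F [ 0.6  0.1 -3.2]
 turn units [ 0.02 -0.   -0.02]  shift units after turn [ 0.04 -0.03  0.29] world d [ -1.4   1.4 -11.4]
```

View pics/s11.png

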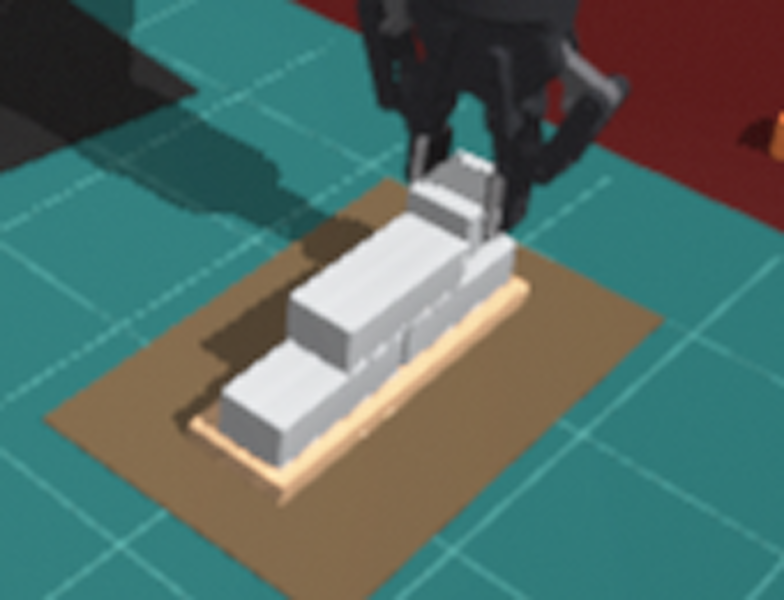

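The half bar hangs just behind the third bar at (450,205), in line with it. Lowering with a slight shift toward -x.

Request:
step_arm(motion=[0.04, -0.05, 0.1, 0.02, 0, -0.02, 0, 0, 0.1, 0, 0, 0, 0, 0, 0.04, 0, 0, 0, 0, 0, 0, 0, 0, 0])

```text
clock: 31.35
tcp_pos: [0.475, 0.2042, 0.0713]
eef_rot: [0.698, 0.716, 0.001, 0.0]
contact_force: [-0.2, 0.9, -3.7]
width: 0.0342
```

Request:
step_arm(motion=[0, 0, 0.05, 0, 0, 0])

```text
clock: 31.45
tcp_pos: [0.4752, 0.2043, 0.0695]
eef_rot: [0.698, 0.716, 0.001, 0.001]
contact_force: [1.3, 0.3, 23.5]
width: 0.0345
```

Contact at z=69.5, as expected. Releasing, then on to the second half bar.

Request:
step_arm(motion=[0, 0, -0.01, 0, 0, 0, 0, 0, 0, 0, 0, 0, 0, 0, 0, 0, 0, 0], gripper=60)

```text
clock: 31.75
tcp_pos: [0.4763, 0.2045, 0.0707]
eef_rot: [0.698, 0.716, 0.002, 0.001]
contact_force: [0.2, -0.8, 0.3]
width: 0.0597
```

Request:
step_arm(motion=[0, 0, -0.4, 0, 0, 0, 0, 0, -0.8, 0, 0, 0, 0, 0, -0.5, 0, 0, 0, 0, 0, 0, 0, 0, 0])

```text
clock: 32.15
tcp_pos: [0.476, 0.2043, 0.1409]
eef_rot: [0.698, 0.716, 0.002, 0.001]
contact_force: [0.3, -0.4, 0.0]
width: 0.0603
```

```bash
python3 - <<'E'
from h import *
plan(597.3,-181.5,100,-1.9)
E
```

```text
t 32.15 p [476.  204.3 140.9] w 60.3 F [ 0.3 -0.4  0. ]
 turn units [ 0.03 -0.    0.42]  shift units after turn [-9.54  3.35  1.02] world d [ 121.3 -385.8  -40.9]
```

Request:
step_arm(motion=[0, 0, 0, 0.03, 0, 0.42, -0.4, 0.15, 0, 0, 0, 0, -0.8, 0.28, 0, 0, 0, 0, -0.8, 0.28, 0, 0, 0, 0, -0.8, 0.28, 0, 0, 0, 0, -0.8, 0.28, 0.1, 0, 0, 0, -0.8, 0.28, 0.1, 0, 0, 0, -0.8, 0.28, 0.1, 0, 0, 0, -0.8, 0.28, 0.1, 0, 0, 0, -0.8, 0.28, 0.1, 0, 0, 0, -0.8, 0.28, 0.1, 0, 0, 0, -0.8, 0.28, 0.1, 0, 0, 0, -0.6, 0.2, 0.1, 0, 0, 0, -0.4, 0.1, 0.1, 0, 0, 0, 0, 0, 0, 0, 0, 0])

```text
clock: 33.65
tcp_pos: [0.5926, -0.1896, 0.0892]
eef_rot: [0.719, 0.695, -0.001, -0.005]
contact_force: [-0.6, 0.1, 0.6]
width: 0.06
```

```bash
python3 - <<'E'
from h import *
plan(597.3,-181.5,60,-1.9)
f=grab_frame("top"); im=f["image"]
cv2.imwrite("pics/t5.png",cv2.resize(im[120:260,110:310][:,:,::-1],(800,560),interpolation=cv2.INTER_CUBIC))
f=grab_frame("scene")
cv2.imwrite("pics/s12.png",cv2.resize(f["image"][130:310,140:375][:,:,::-1],(783,600),interpolation=cv2.INTER_CUBIC))
E
```

```text
t 33.65 p [ 592.6 -189.6   89.2] w 60.0 F [-0.6  0.1  0.6]
 turn units [-0.06 -0.03 -0.  ]  shift units after turn [0.21 0.11 0.73] world d [  4.7   8.1 -29.2]
```

View pics/t5.png

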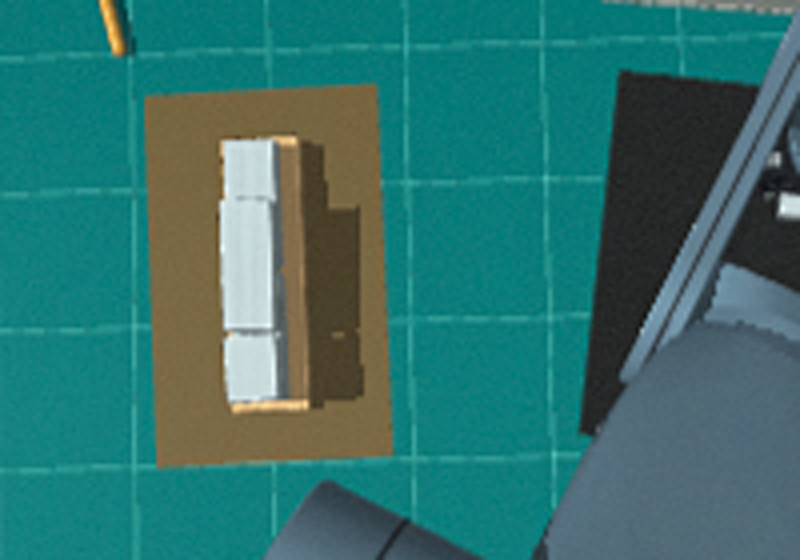

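View pics/s12.png

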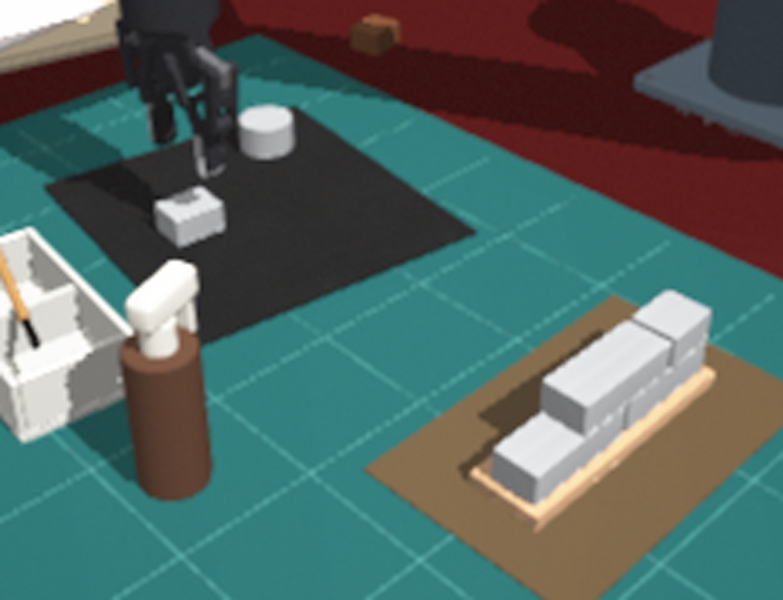

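The first half bar sits at the near end of the third bar, with the gap at (655,335) in the scene crop. The second half bar (190,215) is below the open jaws, so I'll correct by about +5 and +8 mm and descend.

Request:
step_arm(motion=[0.18, 0.11, 0, -0.06, -0.03, 0, 0, 0, 0.4, 0, 0, 0, 0, 0, 0.3, 0, 0, 0, 0, 0, 0, 0, 0, 0])

```text
clock: 34.15
tcp_pos: [0.5974, -0.1733, 0.0624]
eef_rot: [0.717, 0.697, 0.002, 0.0]
contact_force: [-0.6, 0.3, 0.2]
width: 0.06
```

```bash
python3 - <<'E'
from h import *
plan(597.3,-181.5,33.5,-1.9)
E
```

```text
t 34.15 p [ 597.4 -173.3   62.4] w 60.0 F [-0.6  0.3  0.2]
 turn units [ 0.02 -0.02  0.04]  shift units after turn [-0.2   0.    0.72] world d [ -0.1  -8.2 -28.9]
```

Request:
step_arm(motion=[-0.2, 0, 0, 0.02, -0.02, 0.04, 0, 0, 0.3, 0, 0, 0, 0, 0, 0.25, 0, 0, 0, 0, 0, 0.1, 0, 0, 0, 0, 0, 0, 0, 0, 0])

```text
clock: 34.65
tcp_pos: [0.5978, -0.1807, 0.0354]
eef_rot: [0.718, 0.696, -0.0, 0.001]
contact_force: [0.2, -0.3, -0.0]
width: 0.0601
```

```bash
python3 - <<'E'
from h import *
plan(597.3,-181.5,33.5,-1.9)
E
```

```text
t 34.65 p [ 597.8 -180.7   35.4] w 60.1 F [ 0.2 -0.3 -0. ]
 turn units [0.01 0.01 0.01]  shift units after turn [-0.02 -0.01  0.05] world d [-0.5 -0.8 -1.9]
```

Request:
step_arm(motion=[0, 0, 0.04, 0, 0, 0, 0, 0, 0, 0, 0, 0])

```text
clock: 34.85
tcp_pos: [0.5978, -0.1809, 0.0334]
eef_rot: [0.718, 0.696, -0.0, 0.001]
contact_force: [0.0, -0.5, 0.0]
width: 0.0602
```

Request:
step_arm(motion=[0, 0, 0, 0, 0, 0, 0, 0, 0, 0, 0, 0, 0, 0, 0, 0, 0, 0, 0, 0, 0, 0, 0, 0, 0, 0, 0, 0, 0, 0], gripper=25)

```text
clock: 35.35
tcp_pos: [0.5982, -0.1816, 0.0346]
eef_rot: [0.719, 0.696, -0.0, 0.001]
contact_force: [-0.6, -1.1, -0.1]
width: 0.0342
```

Request:
step_arm(motion=[0, 0, -0.2, 0, 0, 0, 0, 0, -0.5, 0, 0, 0, 0, 0, -0.8, 0, 0, 0, 0, 0, -0.8, 0, 0, 0, 0, 0, -0.5, 0, 0, 0, 0, 0, 0, 0, 0, 0])

```text
clock: 35.95
tcp_pos: [0.5958, -0.1795, 0.149]
eef_rot: [0.718, 0.696, -0.001, -0.003]
contact_force: [0.8, -1.1, -3.1]
width: 0.0344
```

```bash
python3 - <<'E'
from h import *
plan(617.2,206,110,1.0)
E
```

```text
t 35.95 p [ 595.8 -179.5  149. ] w 34.4 F [ 0.8 -1.1 -3.1]
 turn units [-0.04 -0.01 -0.36]  shift units after turn [9.63 0.7  0.98] world d [ 21.4 385.5 -39. ]
```

Request:
step_arm(motion=[0, 0, 0, -0.04, -0.01, -0.36, 0.3, 0, 0, 0, 0, 0, 0.6, 0.06, -0.02, -0.01, 0, 0, 0.8, 0.07, -0.02, -0.01, 0, 0, 0.8, 0.07, -0.02, -0.01, 0, 0, 0.8, 0.07, -0.02, -0.01, 0, 0, 0.8, 0.07, -0.02, -0.01, 0, 0, 0.8, 0.07, -0.02, -0.01, 0, 0, 0.8, 0.07, -0.02, -0.01, 0, 0, 0.8, 0.07, -0.02, -0.01, 0, 0, 0.8, 0.07, -0.02, -0.01, 0, 0, 0.8, 0.07, -0.02, -0.01, 0, 0, 0.6, 0, 0, 0, 0, 0, 0.4, 0, 0, 0, 0, 0, 0.1, 0, 0, 0, 0, 0, 0, 0, 0, 0, 0, 0])

```text
clock: 37.55
tcp_pos: [0.6033, 0.2147, 0.1376]
eef_rot: [0.706, 0.708, -0.005, -0.011]
contact_force: [0.4, 0.7, -3.5]
width: 0.0343
```

```bash
python3 - <<'E'
from h import *
plan(618,206.5,100,1.0)
E
```

```text
t 37.55 p [603.3 214.7 137.6] w 34.3 F [ 0.4  0.7 -3.5]
 turn units [-0.16 -0.05 -0.11]  shift units after turn [-0.21  0.36  0.94] world d [ 14.7  -8.2 -37.6]
```

Request:
step_arm(motion=[-0.15, 0.36, 0, -0.16, -0.05, -0.11, 0, 0, 0.4, 0, 0, 0, 0, 0, 0.4, 0, 0, 0, 0, 0, 0.1, 0, 0, 0, 0, 0, 0, 0, 0, 0])

```text
clock: 38.05
tcp_pos: [0.6231, 0.2007, 0.1007]
eef_rot: [0.702, 0.712, 0.001, 0.004]
contact_force: [0.1, 0.6, -3.3]
width: 0.0344
```

```bash
python3 - <<'E'
from h import *
plan(618,206.5,80,1.0)
E
```

```text
t 38.05 p [623.1 200.7 100.7] w 34.4 F [ 0.1  0.6 -3.3]
 turn units [ 0.05  0.02 -0.03]  shift units after turn [ 0.15 -0.12  0.52] world d [ -5.1   5.8 -20.7]
```

Request:
step_arm(motion=[0.14, -0.08, 0, 0.05, 0.02, -0.03, 0, 0, 0.2, 0, 0, 0, 0, 0, 0.2, 0, 0, 0, 0, 0, 0.05, 0, 0, 0, 0, 0, 0, 0, 0, 0])

```text
clock: 38.55
tcp_pos: [0.6216, 0.2053, 0.0834]
eef_rot: [0.701, 0.713, 0.001, 0.001]
contact_force: [0.2, -0.1, -2.9]
width: 0.0343
```

```bash
python3 - <<'E'
from h import *
plan(618,206.5,69.6,1.0)
f=grab_frame("scene")
cv2.imwrite("pics/s13.png",cv2.resize(f["image"][180:310,240:410][:,:,::-1],(784,600),interpolation=cv2.INTER_CUBIC))
E
```

```text
t 38.55 p [621.6 205.3  83.4] w 34.3 F [ 0.2 -0.1 -2.9]
 turn units [ 0.02  0.   -0.  ]  shift units after turn [ 0.03 -0.09  0.34] world d [ -3.6   1.2 -13.8]
```

View pics/s13.png

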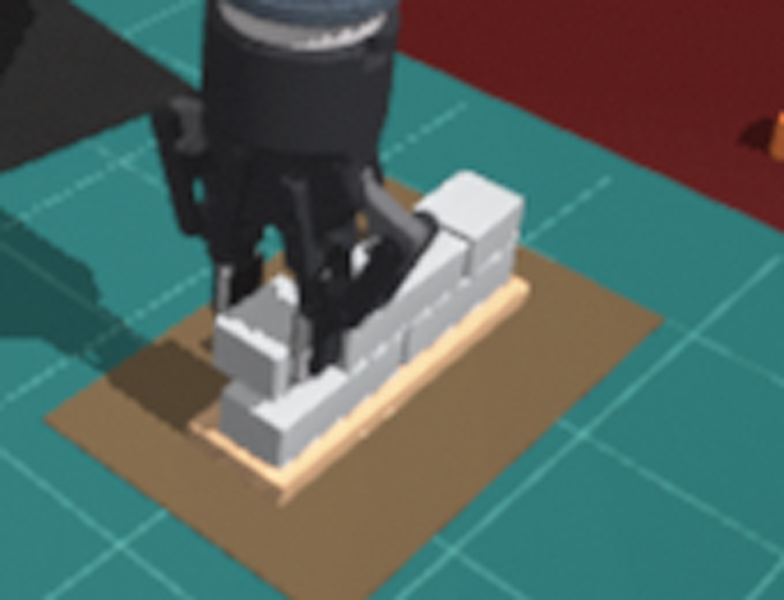

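The half bar hangs above the far end at (255,345), in line with the row, with room before the third bar. Lowering.

Request:
step_arm(motion=[0.03, -0.08, 0.1, 0.02, 0, 0, 0, 0, 0.12, 0, 0, 0, 0, 0, 0.04, 0, 0, 0, 0, 0, 0, 0, 0, 0])

```text
clock: 39.0
tcp_pos: [0.6182, 0.2069, 0.0726]
eef_rot: [0.701, 0.713, 0.0, 0.001]
contact_force: [0.3, -0.4, -3.2]
width: 0.034
```

```bash
python3 - <<'E'
from h import *
plan(618,206.5,69.6,1.0)
E
```

```text
t 39.0 p [618.2 206.9  72.6] w 34.0 F [ 0.3 -0.4 -3.2]
 turn units [0.01 0.   0.  ]  shift units after turn [-0.01 -0.    0.07] world d [-0.2 -0.4 -3. ]
```

Request:
step_arm(motion=[0, 0, 0.04, 0, 0, 0, 0, 0, 0.04, 0, 0, 0])

```text
clock: 39.2
tcp_pos: [0.6184, 0.207, 0.0695]
eef_rot: [0.701, 0.713, 0.0, 0.001]
contact_force: [-4.2, 0.2, 14.8]
width: 0.0344
```

Request:
step_arm(motion=[0, 0, 0.03, 0, 0, 0])

```text
clock: 39.3
tcp_pos: [0.6184, 0.2069, 0.0695]
eef_rot: [0.701, 0.713, 0.001, 0.001]
contact_force: [-6.2, -0.1, 11.2]
width: 0.0342
```

Request:
step_arm(motion=[0, 0, -0.01, 0, 0, 0, 0, 0, 0, 0, 0, 0, 0, 0, 0, 0, 0, 0], gripper=60)

```text
clock: 39.6
tcp_pos: [0.6198, 0.2071, 0.0716]
eef_rot: [0.701, 0.713, 0.002, 0.002]
contact_force: [-0.5, 0.0, 0.4]
width: 0.0601
```

Request:
step_arm(motion=[0, 0, -0.4, 0, 0, 0, 0, 0, -0.8, 0, 0, 0, 0, 0, -0.8, 0, 0, 0, 0, 0, -0.4, 0, 0, 0, 0, 0, 0, 0, 0, 0])

```text
clock: 40.1
tcp_pos: [0.6196, 0.2069, 0.1701]
eef_rot: [0.701, 0.713, 0.002, 0.002]
contact_force: [0.1, -0.2, 0.7]
width: 0.0601
```

Request:
step_arm(motion=[-0.5, -0.4, 0, 0, 0, 0, -0.8, -0.7, 0, 0, 0, 0, -0.8, -0.7, 0, 0, 0, 0, -0.8, -0.7, 0, 0, 0, 0, -0.8, -0.7, 0, 0, 0, 0, -0.8, -0.3, 0, 0, 0, 0, -0.8, 0, 0, 0, 0, 0, -0.4, 0, 0, 0, 0, 0, 0, 0, 0, 0, 0, 0, 0, 0, 0, 0, 0, 0])

```text
clock: 41.1
tcp_pos: [0.4749, -0.0292, 0.1598]
eef_rot: [0.701, 0.714, 0.001, -0.001]
contact_force: [-0.2, 0.5, 0.4]
width: 0.0596
```

```bash
python3 - <<'E'
from h import *
plan(500,0,150,0)
f=grab_frame("top"); im=f["image"]
cv2.imwrite("pics/t6.png",cv2.resize(im[140:240,120:260][:,:,::-1],(784,560),interpolation=cv2.INTER_CUBIC))
f=grab_frame("scene")
cv2.imwrite("pics/s14.png",cv2.resize(f["image"][180:310,240:410][:,:,::-1],(784,600),interpolation=cv2.INTER_CUBIC))
cv2.imwrite("pics/s14f.png",f["image"][:,:,::-1])
E
```

```text
t 41.1 p [474.9 -29.2 159.8] w 59.6 F [-0.2  0.5  0.4]
 turn units [-0.   -0.02  0.13]  shift units after turn [0.73 0.63 0.24] world d [25.1 29.2 -9.8]
```

View pics/t6.png

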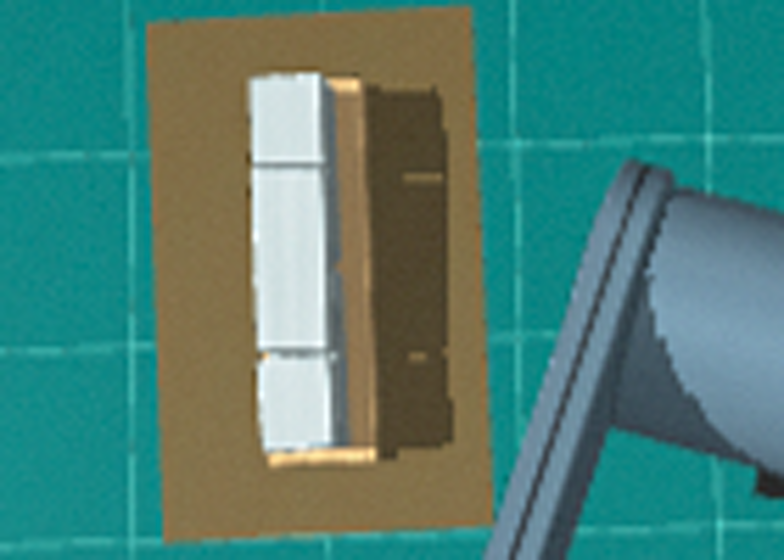

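View pics/s14.png

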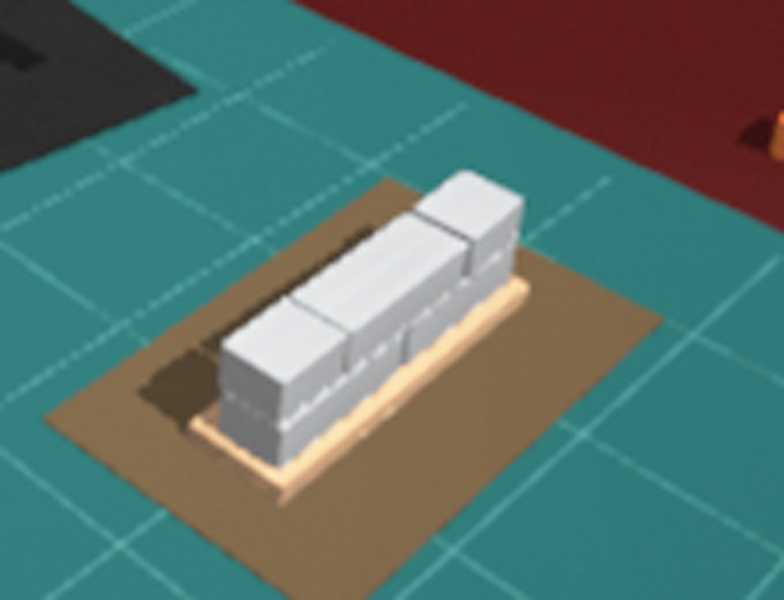

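View pics/s14f.png

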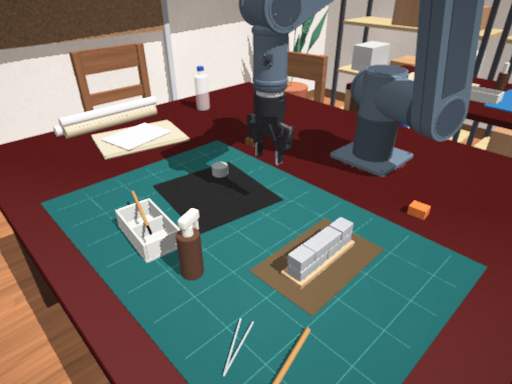

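The top view shows the upper course as a half bar at (287,118), the long bar at (292,257) and a half bar at (297,402), all in line with small gaps. The scene view shows both courses flat and flush. One last numeric check, then hand in.

```bash
python3 - <<'E'
from h import *
f=grab_frame("top")
c,s=np.cos(.0244),np.sin(.0244)
for n,q in dict(far=((250,75),(321,73),(325,163),(251,165)),mid=((251,167),(325,165),(328,349),(257,351)),near=((259,356),(331,354),(333,445),(264,450))).items():
    w=ray(f,[(120+(u+.5)/5.6-.5,140+(v+.5)/5.6-.5) for u,v in q],.067)*1000
    d=w.mean(0)[:2]-[545,202.7]; e=(w[0]+w[1]-w[2]-w[3])[:2]
    print(n,round(c*d[0]+s*d[1],1),round(-s*d[0]+c*d[1],1),"ang",round(np.degrees(np.arctan2(e[1],e[0]))-1.4,1))
hsv=cv2.cvtColor(f["image"],cv2.COLOR_RGB2HSV)
for r in rects(f,(hsv[...,1]<60)&(hsv[...,2]>195),.036):
    if r[1]<500 and -300<r[2]<-200: print("round",np.round(r[1:5]))
E
```

```text
far 71.1 1.4 ang -0.5
mid 2.2 2.2 ang -0.7
near -68.5 1.6 ang 0.0
```

```bash
python3 -c "
from bench import ctrl
print(ctrl.finish_job())"
```

```text
the job is handed in; nothing more can be done
None
```

I laid the stack as asked and handed it in at about 41 s of the 134 s allowed; the hand-in reports no verdict.

**Order:** two long bars went end to end on the board first. I checked them in both views before laying the third long bar across their joint and a half bar at each end.

**Last checks:** positions are in the board's frame, from the top camera. I measured the lower course before covering it.

| Bar | x (mm) | y (mm) | Turn from the board's line |
|---|---|---|---|
| Lower long bar, far end | +47.9 | +3.6 | 2.1° |
| Lower long bar, near end | −46.7 | +3.6 | 0.1° |
| Third long bar | +2.2 | +2.2 | 0.7° |
| Half bar, far end | +71.1 | +1.4 | 0.5° |
| Half bar, near end | −68.5 | +1.6 | 0.0° |

All of these are inside the limits. The gap in the lower course is about 4 mm. The gripper was open and well clear when I handed in.

**Disagreements and gaps:**
- The two cameras differed by 4–7 mm in absolute position. I worked from positions relative to the board, cross-checked against where the jaws closed on the bars.
- The first grasp on the first bar was too shallow, so I redid it deeper.
- The last numeric check of the round weight gave no reading in the top view, probably because the arm was in the way. The scene view shows it, the spray bottle and the dish apparently in place.

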